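Tidy the shaving shelf onto its marked pads

TASK

Put the toothbrush, the round denture brush, the egg-shaped pill pot and the compact mirror away on the glass shelf, each squarely on the pad that shows its shape: toothbrush bristles up with its head on the silhouette's head, the compact in line with its rectangle, the two round things upright in the middle of theirs. Never tip the pill pot over, and leave the soaking cup and the tumbler where they stand.

Things in the scene. Friction and masses are not known exactly. Their poses are not given: they have to be found in the camera images.
- toothbrush: Orange plastic toothbrush, loose, 180 mm long, lying flat with its white bristles up. Straight handle 14 mm wide and 11 mm high running from 75 mm behind the origin to 29 mm ahead of it; then a 7 mm wide neck, then the head (13 mm wide, 71 to 105 mm ahead of the origin; bristles to 17.5 mm high). Origin on the underside, on the centre line in the handle; x points to the bristle head, z up. About 22 g.
- denture_brush: Round hard silicone denture brush, teal green with a white bristle band round its foot, loose, standing upright. Foot 46 mm in diameter and 13 mm high, narrowing to an upright round grip 32 mm in diameter from 23 to 42 mm above the underside; 45 mm high in all. Origin at the centre of the underside, z up; its yaw does not matter. About 45 g.
- pill_pot: Blue ceramic egg-shaped pill pot with a thin brass line round it, lid fixed shut, loose, standing upright on a flat foot 30 mm across. 58 mm high; widest 46 mm in diameter between 21 and 32 mm above the underside. Origin at the centre of the underside, z up; its yaw does not matter. About 70 g.
- compact: Shut compact mirror, a rose-red oblong case 80 mm (x) by 52 mm (y) by 16 mm high with a round chrome badge on top and a small chrome hinge barrel on its -x end (it stands out 5 mm), loose, lying flat. Stays shut. Origin at the centre of the underside, z up. About 75 g.
- toothbrush_pad: Long pad 196 by 40 mm with an orange toothbrush silhouette, broad head with white bristle mark at +x. Dark grey, 4 mm thick, flat, fixed on the shelf, upper face 34 mm above the counter. Origin on the upper face, centre line, 15 mm from the middle towards the head end; x to the head end, z up. A brush lying right has its origin at x = -30 mm, y = 0 in this frame, x axes the same way.
- brush_pad: Round pad 72 mm in diameter with a teal green disc 46 mm in diameter ringed by ten teal dots: the place of the round denture brush, centred. Dark grey, 4 mm thick, flat, fixed on the shelf, upper face 34 mm above the counter. Origin at the centre of the upper face, z up.
- pill_pad: Square pad 70 by 70 mm with a blue egg silhouette: the place of the pill pot, upright, centred on the pad. Dark grey, 4 mm thick, flat, fixed on the shelf, upper face 34 mm above the counter. Origin at the centre of the upper face, z up.
- compact_pad: Oblong pad 98 mm (x) by 70 mm (y) with a rose-red rectangle 80 by 52 mm at its centre: the place of the compact, which may lie either way round. Dark grey, 4 mm thick, flat, fixed on the shelf, upper face 34 mm above the counter. Origin at the centre of the upper face, x along its length, z up.
- soaking_cup: Denture soaking cup in use, cream, with a locked lilac lid with a grip bar; loose, 88 mm across, 94 mm high, on the counter. To be left alone. Origin at the centre of the underside.
- tumbler: Amber drinking tumbler, loose, 66 mm across the rim, 85 mm high, on the counter. To be left alone. Origin at the centre of the underside.
Things that resemble listed ones, but are neither listed nor needed, are in the scene too. There is more than one size of the denture_brush; the one meant has the size given above.

How it is judged:
By the outcome, as a careful person would: the job done as asked, in the order asked, and still so for the second after the job is handed in, with the robot touching nothing.
It also fails if it takes over 112 s, if anything falls off the work surface, if the arm or the gripper's body presses on something with over 40 N, if the wrist force passes 120 N, or if a joint passes its speed limit or range.

ROBOT

A 6-joint arm with a two-finger parallel gripper is mounted at the origin on the work surface. World frame = base frame: x ahead of the robot, y to its left, z up, the work surface at z = 0. Lengths are in m, angles in rad, forces in N, time in s.
With the tool pointing down it reaches from about 0.375 to 0.975 m from the base axis. Payload 3.8 kg.
Tool frame: the origin (TCP) lies midway between the tips of the shut fingers; the grasp point (between the pads) lies 19 mm behind it; z points along the fingers, y is the direction in which the jaws open and shut (so a half turn about z gives the same grasp; the last joint's range is limited). The gripper opens to 85 mm and grips with 20 to 120 N. Pads are 22 mm wide; open, the fingers measure 114 mm over their backs; the gripper's body (76 mm by 85 mm) begins 54 mm behind the grasp point. The pads swing forward as they close: fully open they stand 13 mm farther back than shut.
Start: joints at [1.208, 0.264, 1.604, -0, 1.274, -0.037], TCP at [0.216, 0.639, 0.192] pointing down, gripper open.
Joint ranges: [-2.63, 2.63], [-0.94, 2.18], [0.31, 2.57], [-1.31, 4.45], [0, 2.66], [-2.55, 2.55]. Speed limits (rad/s): [2.57, 2.57, 3.14, 3.14, 3.14, 3.14].

INTERFACE

Orientations are given as a rotation vector (axis times angle).
In Python, from workcell import bot gives the robot as it stands. The module is installed in compiled form; this text tells all that it offers.
- The arm moves only by the tool play_rows, never from a script. Its argument "series" is a list of rows, each an object with "translation": the shift along the tool's x, y, z in m, a list of three; "spin": the turn about the tool's z in units of 5 degrees (1.0 is 5 degrees). In form: [{"translation": [dx, dy, dz], "spin": spin}, ...]. A call has 1 to 5 rows; each row shifts and turns the commanded pose from where the row before left it, along the tool's axes as they then stand; what a row does not reach is not made up. A row lasts 1/10 s, in which the tool goes at most 50 mm and 8.59 degrees, less where a joint would pass 70% of its speed; a pose out of reach is approached as far as the arm can. A call is refused whole if a number of a shift passes 0.05 or a number of a turn 1, either way. A call with a gripper value outside its range is refused whole. "jaw" is the gripper's target within -1 to 1 (fully open at 1, half-way at 0, shut at -1), set as the call begins (left out, the last holds). The fingers move at their own pace and stop on an object; "force" is the grip in N (left out, the last holds). Time passes only in rows, so rows that do not move let the fingers close. It gives the time, the measured TCP pose, the force and the opening at its end, in the units of the state.
- bot.read_state(): the state, without advancing time (a new reading comes with each control period).
- bot.read_camera(name): name is "scene" or "top" or "wrist"; returns the picture (480x640x3 uint8, blue, green, red); there is no depth.
- bot.get_calibration(name): a dict with "fov_y" (degrees; the focal length in pixels is half the picture's height over the tangent of half this angle, whatever the lens; pixels are square), "cx", "cy" (the principal point, pixels), "k1" (the pictures are not rectified: a ray, as slopes to the right and down, at radius r is drawn at 1 + k1 r^2 times it, then the intrinsics apply), "R" (3x3) and "t" (3): a world point X has camera coordinates R X + t. Camera axes: x right, y down, z forward; pixel columns grow to the right and rows downward; lengths in m; the calibration is good to about 2 mm. A picture is of the moment at which its call begins: read the wrist's pose just before it. get_calibration takes no time and is no camera call; for the wrist camera it gives the pose at the moment of the call.
- bot.finish_job(): hands the job in, once; it reports no verdict.
The state is a dict: "time": time; "q": joint angles; "joint_vel": joint speeds; "joint_torque": joint torques, N m; "tool_pos": TCP position; "tcp_rot": TCP orientation; "wrist_force": force on the tool from outside, world axes, zero at the start; "torque": the same for the moment, N m; "width": opening from 0.0 (shut) to 1.0 (fully open).
Only numpy, scipy, OpenCV 4.12 (cv2) and the standard library are available. Lean on these libraries where they do the work, as an engineer would, in place of code of your own. Each camera call takes 0.05 s, during which the arm holds its last target. There are 200 camera calls.

## Working session

There is one attempt and no reset: what is moved stays moved. The work goes in short steps, Python scripts to look and compute and a tool call to move; the robot and the scene stay as the last step left them, time stands still between calls to the robot, and variables do not carry over. Pictures are saved under pics/ and viewed, about 12 in all and at most 16, crops included, and the job is handed in when it is done.

Besides the shell and the picture viewer there is one more tool, called after "Request:" as a command line: name --argument value ..., lists and objects as JSON in quotes. play_rows: Moves the arm, as the interface text tells. Its arguments: {"type":"object","properties":{"series":{"type":"array","items":{"type":"object","properties":{"translation":{"type":"array","items":{"type":"number"}},"spin":{"type":"number"}}}},"jaw":{"type":"number"},"force":{"type":"number"}},"required":["series"]}

```bash
mkdir -p pics
cat > h.py <<'E'
import numpy as np, cv2
from scipy.spatial.transform import Rotation as Ro
from workcell import bot
def cam(n):
    c=bot.get_calibration(n); im=bot.read_camera(n); return im,c
def ray(c,uv,z):
    f=240/np.tan(np.radians(c['fov_y'])/2)
    d=np.array([(uv[0]-c['cx'])/f,(uv[1]-c['cy'])/f]); s=d.copy()
    for _ in range(20): s=d/(1+c['k1']*(s@s))
    R=np.array(c['R']);t=np.array(c['t']); o=-R.T@t; v=R.T@np.r_[s,1]
    return o+v*(z-o[2])/v[2]
def proj(c,X):
    f=240/np.tan(np.radians(c['fov_y'])/2)
    p=np.array(c['R'])@np.array(X)+np.array(c['t']); s=p[:2]/p[2]; s=s*(1+c['k1']*(s@s))
    return s*f+[c['cx'],c['cy']]
E
python3 - <<'E'
from h import *
for n in('top','scene'):
    im,c=cam(n); cv2.imwrite(f'pics/{n}0.png',im); print(n,c)
print(bot.read_state())
E
```

```text
top {'fov_y': 47.13184461583609, 'cx': 314.5345970914099, 'cy': 238.65974151855266, 'k1': -0.01716628491321281, 'R': array([[-0.0052744 , -0.99948517,  0.0316478 ],
       [-0.99255008,  0.00138019, -0.12182953],
       [ 0.12172312, -0.0320546 , -0.99204636]]), 't': array([-0.01956451,  0.46294813,  1.12667021])}
scene {'fov_y': 54.039337655400466, 'cx': 323.05431020560326, 'cy': 236.60546332758682, 'k1': -0.07278297719116639, 'R': array([[-0.62734942,  0.77870825, -0.00679438],
       [ 0.53370032,  0.42357771, -0.73194665],
       [-0.56709494, -0.46281247, -0.68132807]]), 't': array([ 0.2726624 , -0.20322002,  1.23519967])}
{'time': 0.1, 'q': array([ 1.20811770e+00,  2.64701767e-01,  1.60525357e+00,  4.61940002e-05,
        1.27368949e+00, -3.69169972e-02]), 'joint_vel': array([ 0.00028555, -0.00051658, -0.00457895, -0.00036203, -0.0009748 ,
        0.00044414]), 'joint_torque': array([ 2.56615131e-04, -5.16707540e+01, -3.68594384e+01, -6.04589513e-05,
        6.25133471e-03, -7.46045913e-06]), 'tool_pos': array([0.21575283, 0.63880502, 0.19076175]), 'tcp_rot': array([-0.50939328, -3.09956161,  0.00314519]), 'wrist_force': array([-0.54863394,  0.37536055,  0.15686516]), 'torque': array([-0.00047625,  0.00922075, -0.01449689]), 'width': 0.9959863457097524}
```

View pics/top0.png

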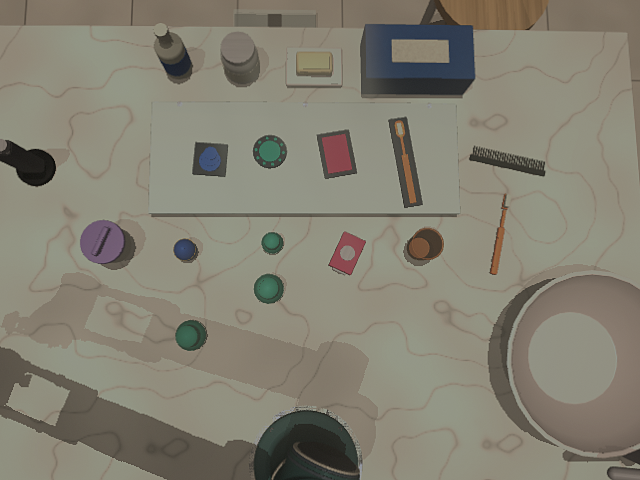

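View pics/scene0.png

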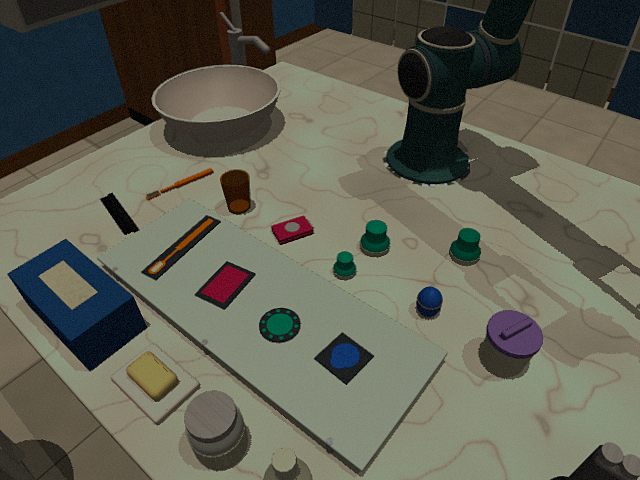

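Top view: the pads are pill (210,159), brush (269,151), compact (337,154) and toothbrush (405,162). The objects are toothbrush (500,235), compact (347,253), pot (185,250), cup (103,242) and tumbler (424,245). There are three green denture brushes, at (272,242), (268,289) and (190,335), so I'll measure their sizes.

```bash
cat > seg.py <<'E'
from h import *
im=cv2.imread('pics/top0.png'); c=bot.get_calibration('top')
hsv=cv2.cvtColor(im,cv2.COLOR_BGR2HSV)
rng={'green':((70,90,40),(95,255,255)),'blue':((105,120,50),(125,255,255)),'red':((165,100,60),(179,255,255)),'orange':((5,130,60),(18,255,255)),'dark':((0,0,0),(179,90,75))}
for n,(a,b) in rng.items():
    m=cv2.inRange(hsv,a,b)
    if n!='dark': m=cv2.morphologyEx(m,cv2.MORPH_CLOSE,np.ones((3,3)))
    for k in cv2.findContours(m,cv2.RETR_EXTERNAL,cv2.CHAIN_APPROX_NONE)[0]:
        A=cv2.contourArea(k)
        if A<80: continue
        r=cv2.minAreaRect(k); u=r[0]
        if not(100<u[0]<560 and 100<u[1]<370): continue
        z=.034 if u[1]<215 else .01
        P=[ray(c,q,z) for q in cv2.boxPoints(r)]
        s=[np.linalg.norm(P[1]-P[0]),np.linalg.norm(P[2]-P[1])]
        e=(P[1]-P[0]) if s[0]>s[1] else (P[2]-P[1])
        print(n,A,np.round(u,1),'xy',np.round(np.mean(P,0)[:2],4),'size',np.round(s,4),'ang',round(np.degrees(np.arctan2(e[1],e[0])),1))
E
python3 seg.py
python3 - <<'E'
from h import *
a=cv2.imread('pics/top0.png')[220:365,150:320]; b=cv2.imread('pics/scene0.png')[210:320,320:500]
cv2.imwrite('pics/crop1.png',np.hstack([cv2.resize(a,(400,341)),cv2.resize(b,(400,341))]))
E
```

```text
green 317.0 [186. 336.] xy [0.262  0.2464] size [0.0414 0.041 ] ang -90.3
green 305.0 [267.  287.5] xy [0.3617 0.079 ] size [0.0421 0.0399] ang -90.2
green 173.0 [270.5 241.5] xy [0.4592 0.072 ] size [0.0319 0.0364] ang -179.8
green 397.5 [269.4 151. ] xy [0.6503 0.0741] size [0.0596 0.0624] ang -96.3
red 826.0 [346.9 252.9] xy [ 0.4346 -0.0906] size [0.0792 0.0511] ang -25.2
red 810.0 [336.4 153.3] xy [ 0.6458 -0.0686] size [0.0513 0.0805] ang -170.0
orange 289.0 [417.4 245.5] xy [ 0.4502 -0.2425] size [0.0423 0.055 ] ang -152.7
orange 278.5 [499.7 233.8] xy [ 0.476  -0.4228] size [0.1767 0.0136] ang -12.6
orange 378.0 [405.9 161.2] xy [ 0.6297 -0.2174] size [0.0185 0.1807] ang -170.4
dark 302.0 [192.3 334.6] xy [0.2648 0.2333] size [0.0604 0.0616] ang -171.4
dark 134.0 [529.3 292.3] xy [ 0.3492 -0.4813] size [0.1218 0.0315] ang -47.2
dark 326.5 [429.5 242.3] xy [ 0.457  -0.2687] size [0.0484 0.0596] ang -157.3
dark 231.0 [123.6 246.2] xy [0.4498 0.3816] size [0.0802 0.0488] ang -11.4
dark 457.0 [507.7 160.9] xy [ 0.6305 -0.4389] size [0.0325 0.167 ] ang -102.5
dark 371.5 [209.6 159.3] xy [0.6319 0.2004] size [0.0692 0.0695] ang -94.7
dark 751.5 [269.5 151.5] xy [0.6492 0.0739] size [0.0703 0.0679] ang -89.8
dark 311.5 [336.3 153.8] xy [ 0.6447 -0.0683] size [0.0698 0.0975] ang -169.7
dark 1526.0 [405.  161.9] xy [ 0.6283 -0.2153] size [0.0406 0.1957] ang -171.2
```

View pics/crop1.png

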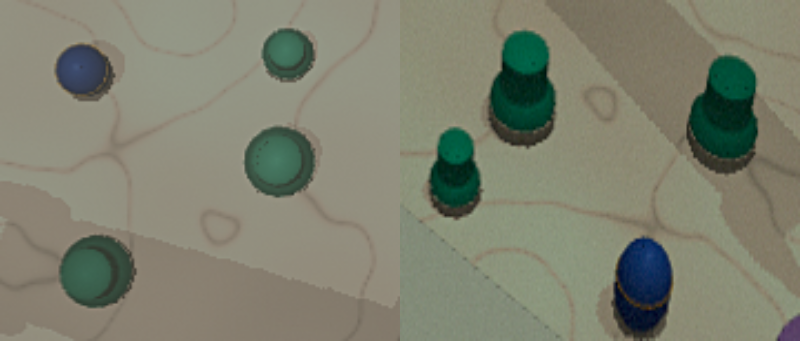

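Measured against the pot (46 mm wide), the green brushes come out as follows. (272,242) has a foot of about 43–46 mm and a top of about 31 mm, so it fits the 46/32 mm description. (268,289) and (190,335) have feet of about 60 mm and tops of about 45 mm, so they are the oversized ones, and they are also nearly out of reach. I'll take (272,242) and start with the toothbrush.

```bash
cat > go.py <<'E'
import sys
from h import *
# usage: x y z yaw_of_jaw_axis_deg (mod 180)
x,y,z,yw=map(float,sys.argv[1:5])
s=bot.read_state(); R=Ro.from_rotvec(s['tcp_rot']).as_matrix(); p=s['tool_pos']
y0=np.degrees(np.arctan2(R[1,1],R[0,1])); d=(yw-y0+90)%180-90
q6=np.degrees(s['q'][5])
Rn=Ro.from_euler('z',d,degrees=True).as_matrix()@R
print('t',s['time'],'pos',p.round(4),'yaw',round(y0,1),'q6',round(q6,1),'w',s['width'],'F',s['wrist_force'].round(1))
D=np.array([x,y,z])-p
print('shift now axes',(R.T@D).round(4),'| spin units',round(-d/5,2),'| shift after spin',(Rn.T@D).round(4))
E
python3 go.py 0.4614 -0.4195 0.16 77.4
```

```text
t 0.1 pos [0.2158 0.6388 0.1908] yaw 71.3 q6 -2.1 w 0.9959863457097524 F [-0.5  0.4  0.2]
shift now axes [-0.5714 -0.924   0.0326] | spin units -1.21 | shift after spin [-0.4706 -0.9792  0.0327]
```

Request:
play_rows --series '[{"translation":[-0.03,-0.028,0],"spin":0},{"translation":[-0.03,-0.028,0],"spin":0},{"translation":[-0.03,-0.028,0],"spin":0},{"translation":[-0.03,-0.028,0],"spin":0},{"translation":[-0.03,-0.028,0],"spin":0}]' --jaw 1 --force 30

```text
time: 0.6
tool_pos: [0.3136, 0.4571, 0.1914]
tcp_rot: [-0.509, -3.1, 0.001]
wrist_force: [1.5, -0.3, -0.5]
width: 0.999
```

Request:
play_rows --series '[{"translation":[-0.03,-0.028,0],"spin":0},{"translation":[-0.03,-0.028,0],"spin":0},{"translation":[-0.03,-0.028,0],"spin":0},{"translation":[-0.03,-0.028,0],"spin":0},{"translation":[-0.03,-0.028,0],"spin":0}]'

```text
time: 1.1
tool_pos: [0.4108, 0.2765, 0.1916]
tcp_rot: [-0.509, -3.1, 0.0]
wrist_force: [0.1, 0.6, 0.1]
width: 1.002
```

Request:
play_rows --series '[{"translation":[-0.03,-0.028,0],"spin":0},{"translation":[-0.03,-0.028,0],"spin":0},{"translation":[-0.03,-0.028,0],"spin":0},{"translation":[-0.03,-0.028,0],"spin":0},{"translation":[-0.03,-0.028,0],"spin":0}]'

```text
time: 1.6
tool_pos: [0.5081, 0.0959, 0.1916]
tcp_rot: [-0.51, -3.1, 0.0]
wrist_force: [1.5, -0.2, 0.1]
width: 1.0
```

Request:
play_rows --series '[{"translation":[-0.008,-0.0335,0],"spin":0},{"translation":[-0.008,-0.0335,0],"spin":0},{"translation":[-0.008,-0.0335,0],"spin":0},{"translation":[-0.008,-0.0335,0],"spin":0},{"translation":[-0.008,-0.0335,0],"spin":0}]'

```text
time: 2.1
tool_pos: [0.4915, -0.0752, 0.1916]
tcp_rot: [-0.509, -3.099, -0.0]
wrist_force: [0.7, -0.6, -0.7]
width: 1.002
```

Request:
play_rows --series '[{"translation":[-0.008,-0.0335,0],"spin":0},{"translation":[-0.008,-0.0335,0],"spin":0},{"translation":[-0.008,-0.0335,0],"spin":0},{"translation":[-0.008,-0.0335,0],"spin":0},{"translation":[-0.008,-0.0335,0],"spin":0}]'

```text
time: 2.6
tool_pos: [0.4758, -0.2467, 0.1915]
tcp_rot: [-0.51, -3.099, -0.0]
wrist_force: [0.3, -0.0, 0.4]
width: 1.001
```

Request:
play_rows --series '[{"translation":[-0.008,-0.0335,0],"spin":0},{"translation":[-0.008,-0.0335,0],"spin":0},{"translation":[-0.008,-0.0335,0],"spin":0},{"translation":[-0.008,-0.0335,0],"spin":-0.6},{"translation":[-0.008,-0.0335,0],"spin":-0.6}]'

```text
time: 3.1
tool_pos: [0.4618, -0.4181, 0.1913]
tcp_rot: [-0.344, -3.122, -0.001]
wrist_force: [0.6, 0.4, 0.6]
width: 1.001
```

```bash
python3 go.py 0.4614 -0.4195 0.16 77.4
python3 - <<'E'
from h import *
im,c=cam('wrist'); cv2.imwrite('pics/w1.png',im)
m=cv2.inRange(cv2.cvtColor(im,cv2.COLOR_BGR2HSV),(5,130,60),(18,255,255))
for k in cv2.findContours(m,cv2.RETR_EXTERNAL,cv2.CHAIN_APPROX_NONE)[0]:
    if cv2.contourArea(k)<300: continue
    P=np.array([ray(c,q[0],.011)[:2] for q in k]); r=cv2.minAreaRect((P*1000).astype(np.float32)); print(cv2.minAreaRect(k),r,cv2.boxPoints(r).round(1).tolist())
E
```

```text
t 3.1 pos [ 0.4618 -0.4181  0.1913] yaw 77.4 q6 -121.9 w 1.000802752670908 F [0.6 0.4 0.6]
shift now axes [ 0.0001 -0.0014  0.0313] | spin units 0.01 | shift after spin [ 0.0001 -0.0014  0.0313]
((537.2411499023438, 310.8352966308594), (146.4280548095703, 21.584583282470703), 77.47119140625) ((642.2630615234375, -203.1189727783203), (197.42608642578125, 25.028165817260742), 8.560412406921387) [[542.7999877929688, -205.39999389648438], [546.5, -230.1999969482422], [741.7000122070312, -200.8000030517578], [738.0, -176.10000610351562]]
((316.9454345703125, 198.49029541015625), (143.1183624267578, 14.95298957824707), 88.75463104248047) ((459.387451171875, -421.4134521484375), (14.346029281616211, 147.78036499023438), 78.10617065429688) [[385.6000061035156, -413.20001220703125], [530.2000122070312, -443.70001220703125], [533.2000122070312, -429.6000061035156], [388.6000061035156, -399.20001220703125]]
((484.5, 148.5), (47.0, 51.0), 90.0) ((442.18792724609375, -249.49026489257812), (49.966861724853516, 44.51091384887695), 70.7406234741211) [[412.8999938964844, -265.70001220703125], [455.0, -280.3999938964844], [471.3999938964844, -233.1999969482422], [429.3999938964844, -218.60000610351562]]
((530.2114868164062, 155.7003173828125), (65.20861053466797, 85.32412719726562), 17.571260452270508) ((459.601318359375, -205.90272521972656), (67.3106460571289, 79.15957641601562), 67.2646255493164) [[410.1000061035156, -221.60000610351562], [483.1000061035156, -252.1999969482422], [509.1000061035156, -190.1999969482422], [436.1000061035156, -159.60000610351562]]
```

View pics/w1.png

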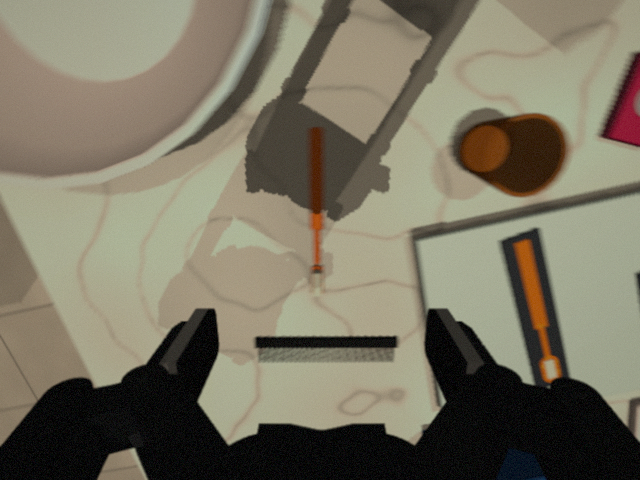

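Wrist view: the orange toothbrush runs from its rear end (316,127) to the white bristle head (317,290). The gripper is already in line with it, and the origin is about (0.461, -0.421).

Request:
play_rows --series '[{"translation":[0,-0.0027,0.04],"spin":-0.1},{"translation":[0,0,0.04],"spin":0},{"translation":[0,0,0.04],"spin":0},{"translation":[0,0,0.04],"spin":0},{"translation":[0,0,0.018],"spin":0}]' --jaw 0

```text
time: 3.65
tool_pos: [0.4589, -0.4166, 0.0087]
tcp_rot: [-0.333, -3.118, -0.008]
wrist_force: [0.3, 0.4, 0.3]
width: 0.503
```

Request:
play_rows --series '[{"translation":[0,0,0.005],"spin":0},{"translation":[0,0,0.005],"spin":0}]'

```text
time: 3.85
tool_pos: [0.462, -0.4195, 0.0036]
tcp_rot: [-0.333, -3.123, -0.0]
wrist_force: [0.6, -0.4, 0.7]
width: 0.502
```

Request:
play_rows --series '[{"translation":[0,0,0],"spin":0},{"translation":[0,0,0],"spin":0},{"translation":[0,0,0],"spin":0},{"translation":[0,0,0],"spin":0},{"translation":[0,0,0],"spin":0}]' --jaw -1 --force 30

```text
time: 4.35
tool_pos: [0.4624, -0.42, 0.0047]
tcp_rot: [0.333, 3.123, -0.001]
wrist_force: [-0.2, 0.0, 0.1]
width: -0.004
```

```bash
python3 go.py 0.6 -0.22 0.15 99.2
```

```text
t 4.35 pos [ 0.4624 -0.42    0.0047] yaw 77.8 q6 -122.4 w -0.003506136532186369 F [-0.2  0.   0.1]
shift now axes [-0.0925  0.2244 -0.1453] | spin units -4.27 | shift after spin [-0.168   0.1753 -0.1452]
```

Run:
```python
from h import *
im,c=cam('wrist'); cv2.imwrite('pics/w2.png',im)
im2,c=cam('top'); cv2.imwrite('pics/t2.png',im2)
cv2.imwrite('pics/c2.png',np.hstack([cv2.resize(im,(400,300)),cv2.resize(im2[160:310,420:620],(400,300))]))
```

```text
(no output)
```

View pics/c2.png

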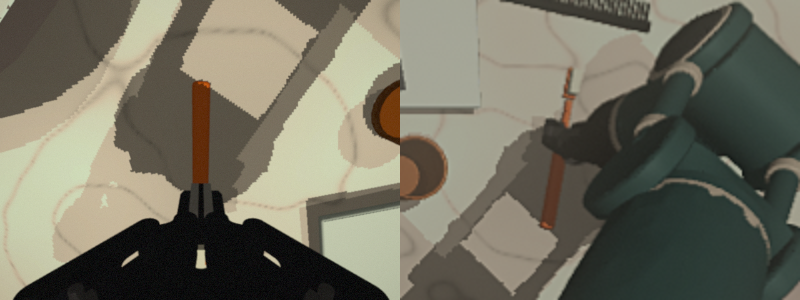

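Run:
```python
from h import *
c=bot.get_calibration('wrist'); s=bot.read_state(); p=s['tool_pos']
print(p, 'tcp px',proj(c,p),'floor under',proj(c,[p[0],p[1],0]),'grasp',proj(c,p+[0,0,.019]))
im=cv2.imread('pics/w2.png')
m=cv2.inRange(cv2.cvtColor(im,cv2.COLOR_BGR2HSV),(5,130,40),(18,255,255)); m[:,600:]=0;m[:,:250]=0;m[:,400:]=0
k=max(cv2.findContours(m,cv2.RETR_EXTERNAL,cv2.CHAIN_APPROX_NONE)[0],key=cv2.contourArea)
P=np.array([ray(c,q[0],.011)[:2] for q in k]);r=cv2.minAreaRect((P*1000).astype(np.float32)); print(r,cv2.boxPoints(r).round(1).tolist())
cv2.imwrite('pics/c3.png',cv2.resize(im[120:360,220:420],(500,600)))
```

```text
[ 0.46215098 -0.41981972  0.00437019] tcp px [319.64656239 277.33993348] floor under [319.68184773 274.10010104] grasp [319.47426215 293.16568873]
((427.6190490722656, -411.6885070800781), (13.675610542297363, 83.20433807373047), 77.47478485107422) [[385.5, -409.29998779296875], [466.70001220703125, -427.3999938964844], [469.70001220703125, -414.0], [388.5, -396.0]]
```

View pics/c3.png

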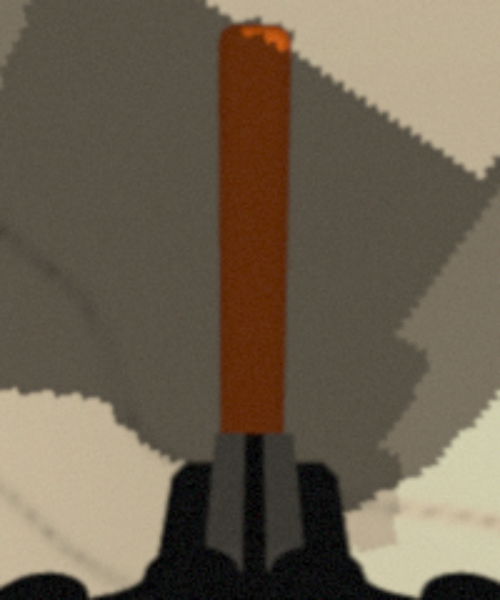

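Run:
```python
from h import *
c=bot.get_calibration('wrist'); s=bot.read_state(); p=s['tool_pos']
R=np.array(c['R']);t=np.array(c['t'])
f=240/np.tan(np.radians(c['fov_y'])/2)
print('f',f,'depth tcp',(R@p+t)[2],'need depth for 85mm=210px',.085*f/210,'cam',-R.T@t,'axis',R[2])
im,c=cam('scene'); u=proj(c,p); v=proj(c,p+[0,0,.019]); print(u,v)
x,y=int(u[0]),int(u[1]); 
a=cv2.resize(im[y-60:y+60,x-80:x+80],(800,600),interpolation=cv2.INTER_CUBIC)
for q in(u,v): cv2.circle(a,tuple(((q-[x-80,y-60])*5).astype(int)),4,(255,255,0),1)
cv2.imwrite('pics/c4.png',a)
```

```text
f 361.84774290950764 depth tcp 0.19699680907798778 need depth for 85mm=210px 0.14646218165384833 cam [ 0.38293321 -0.4018022   0.18499536] axis [ 0.30683773 -0.06643405 -0.94944043]
[184.9602682  181.40430824] [183.41064058 175.16601216]
```

View pics/c4.png

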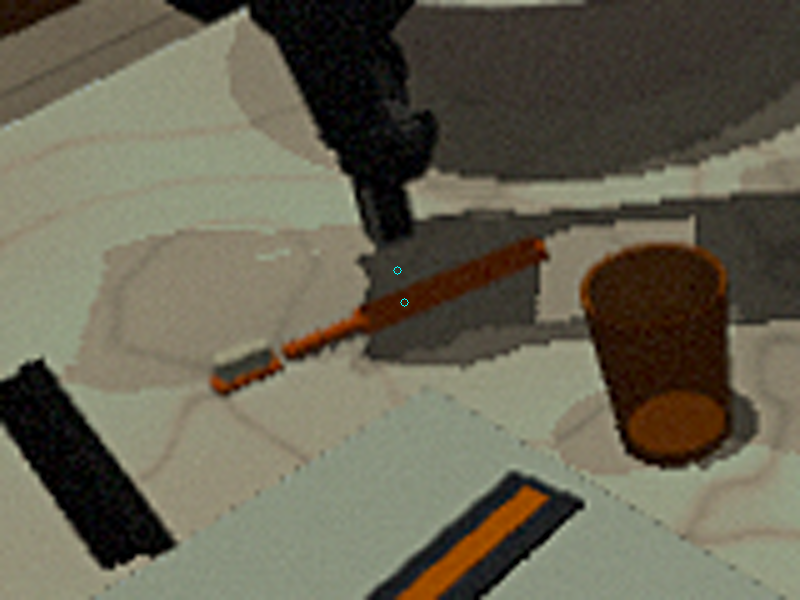

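The scene crop shows the fingertips at (390,240), hovering about 37 mm above the projected TCP at (404,302). The wrist view agrees: the tips sit at a depth of 146 mm, where about 184 mm was expected. So the real fingertips are about 37 mm short of the reported TCP along tool z, with no sideways error. I'll correct for that, watching force and width.

Request:
play_rows --series '[{"translation":[0,-0.001,0],"spin":0},{"translation":[0,0,0],"spin":0},{"translation":[0,0,0.01],"spin":0},{"translation":[0,0,0.01],"spin":0},{"translation":[0,0,0.008],"spin":0}]' --jaw 0

```text
time: 5.0
tool_pos: [0.4611, -0.42, -0.0257]
tcp_rot: [-0.333, -3.123, -0.002]
wrist_force: [1.2, 0.1, 0.7]
width: 0.502
```

Request:
play_rows --series '[{"translation":[0,0,0.004],"spin":0},{"translation":[0,0,0.003],"spin":0},{"translation":[0,0,0],"spin":0}]'

```text
time: 5.3
tool_pos: [0.4614, -0.4203, -0.0318]
tcp_rot: [-0.333, -3.123, -0.001]
wrist_force: [0.1, 0.1, -0.1]
width: 0.502
```

Request:
play_rows --series '[{"translation":[0,0,0],"spin":0},{"translation":[0,0,0],"spin":0},{"translation":[0,0,0],"spin":0},{"translation":[0,0,0],"spin":0},{"translation":[0,0,0],"spin":0}]' --jaw -1

```text
time: 5.8
tool_pos: [0.4622, -0.4211, -0.0304]
tcp_rot: [0.333, 3.123, -0.001]
wrist_force: [0.3, 0.4, 1.5]
width: 0.142
```

```bash
python3 go.py 0.6 -0.22 0.1 99.2
```

```text
t 5.8 pos [ 0.4622 -0.4211 -0.0304] yaw 77.8 q6 -122.4 w 0.14178808252229677 F [0.3 0.4 1.5]
shift now axes [-0.0925  0.2255 -0.1305] | spin units -4.27 | shift after spin [-0.1683  0.1764 -0.1304]
```

Width 0.142 is about 12–14 mm, so the handle is held. Next I lift, turn and carry it over the pad.

Request:
play_rows --series '[{"translation":[0,0,-0.026],"spin":-0.85},{"translation":[0,0,-0.026],"spin":-0.85},{"translation":[0,0,-0.026],"spin":-0.85},{"translation":[0,0,-0.026],"spin":-0.85},{"translation":[0,0,-0.026],"spin":-0.87}]'

```text
time: 6.3
tool_pos: [0.4615, -0.4203, 0.0998]
tcp_rot: [0.256, -3.131, -0.001]
wrist_force: [0.5, -0.0, -0.3]
width: 0.145
```

Request:
play_rows --series '[{"translation":[-0.026,0.025,0],"spin":0},{"translation":[-0.026,0.025,0],"spin":0},{"translation":[-0.026,0.025,0],"spin":0},{"translation":[-0.026,0.025,0],"spin":0},{"translation":[-0.026,0.025,0],"spin":0}]'

```text
time: 6.8
tool_pos: [0.5706, -0.2752, 0.0988]
tcp_rot: [0.251, -3.131, -0.0]
wrist_force: [0.3, 1.4, 0.2]
width: 0.143
```

Request:
play_rows --series '[{"translation":[-0.026,0.025,0],"spin":0},{"translation":[-0.026,0.025,0],"spin":0},{"translation":[0,0,0],"spin":0}]'

```text
time: 7.1
tool_pos: [0.6157, -0.2151, 0.0988]
tcp_rot: [-0.258, 3.13, 0.002]
wrist_force: [0.3, -0.4, 0.2]
width: 0.147
```

```bash
cat > wl.py <<'E'
import sys
from h import *
# wrist look: usage name ; prints coloured blobs at given z
RNG={'green':((70,90,30),(95,255,255)),'blue':((105,120,40),(125,255,255)),'red':((165,100,40),(179,255,255)),'orange':((5,130,40),(18,255,255)),'dark':((0,0,0),(179,120,60))}
def look(n,cols,z,camn='wrist'):
    im,c=cam(camn); cv2.imwrite(f'pics/{n}.png',im); h=cv2.cvtColor(im,cv2.COLOR_BGR2HSV)
    for col in cols:
        m=cv2.morphologyEx(cv2.inRange(h,*RNG[col]),cv2.MORPH_CLOSE,np.ones((3,3)))
        for k in cv2.findContours(m,cv2.RETR_EXTERNAL,cv2.CHAIN_APPROX_NONE)[0]:
            if cv2.contourArea(k)<200: continue
            P=np.array([ray(c,q[0].astype(float),z)[:2] for q in k])*1000; r=cv2.minAreaRect(P.astype(np.float32)); B=cv2.boxPoints(r)
            s=[np.linalg.norm(B[1]-B[0]),np.linalg.norm(B[2]-B[1])]; e=B[1]-B[0] if s[0]>s[1] else B[2]-B[1]
            (ex,ey),_=cv2.minEnclosingCircle(k)
            print(col,'px',round(ex),round(ey),'bbox',cv2.boundingRect(k),'xy',np.round(r[0],1),'size',np.round(s,1),'ang',round(np.degrees(np.arctan2(e[1],e[0])),1))
    return im,c
if __name__=='__main__': look(sys.argv[1],sys.argv[3:],float(sys.argv[2]))
E
python3 go.py 0.614 -0.2188 0.1 99.2; python3 wl.py w3 0.034 orange dark
```

```text
t 7.1 pos [ 0.6157 -0.2151  0.0988] yaw 99.4 q6 -121.0 w 0.14685790852234426 F [ 0.3 -0.4  0.2]
shift now axes [ 0.0023 -0.0034 -0.0012] | spin units 0.04 | shift after spin [ 0.0023 -0.0034 -0.0012]
orange px 318 276 bbox (303, 121, 38, 310) xy [ 662.2 -206. ] size [ 24.9 255.5] ang 9.4
orange px 318 0 bbox (289, 0, 60, 17) xy [ 473.1 -239.2] size [34.9  8.4] ang -80.6
dark px 638 336 bbox (623, 308, 17, 57) xy [658.   45.2] size [12.9 54.4] ang 25.7
dark px 506 298 bbox (453, 241, 107, 115) xy [641.8 -68.7] size [68.6 96.2] ang 9.9
dark px 63 213 bbox (0, 177, 135, 83) xy [ 631.6 -395.9] size [30.1 95. ] ang 77.4
dark px 322 425 bbox (11, 111, 623, 369) xy [ 690.6 -200. ] size [589.7 325.8] ang -80.7
```

View pics/w3.png

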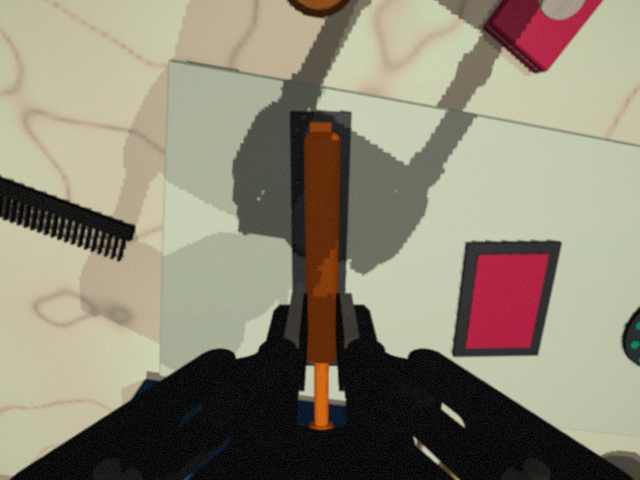

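The brush is held with its handle rear at (322,135), over the pad's dark rear edge at row 111 (columns 291–351), and looks well aligned.

Run:
```python
from h import *
c=bot.get_calibration('wrist')
im=cv2.imread('pics/w3.png'); 
print('pad rear edge',ray(c,(321,111.5),.034)*1000,'L',ray(c,(291,112),.034)*1000,'R',ray(c,(351,112),.034)*1000)
print('edge L250',ray(c,(292.5,270),.034)*1000,'R',ray(c,(347,270),.034)*1000)
for zz in(.139,.1415): print('brush rear',ray(c,(322,135),zz)*1000, 'mid 270', ray(c,(321,270),zz)*1000)
g=cv2.cvtColor(im,cv2.COLOR_BGR2HSV)
for r in(115,200,240): print(r,[tuple(v) for v in g[r,284:304:2]],'|',[tuple(v) for v in g[r,340:356:2]])
```

```text
pad rear edge [ 528.98291938 -230.07623847   34.        ] L [ 532.4093885  -249.00821178   34.        ] R [ 526.13264437 -211.04830441   34.        ]
edge L250 [ 640.86829859 -232.81608935   34.        ] R [ 634.3420212  -193.32002329   34.        ]
brush rear [ 539.51424267 -227.92393451  139.        ] mid 270 [ 593.43001138 -219.3986083   139.        ]
brush rear [ 539.42611236 -227.94441194  141.5       ] mid 270 [ 592.38185488 -219.57088801  141.5       ]
115 [(np.uint8(41), np.uint8(33), np.uint8(84)), (np.uint8(33), np.uint8(31), np.uint8(82)), (np.uint8(48), np.uint8(33), np.uint8(78)), (np.uint8(17), np.uint8(42), np.uint8(43)), (np.uint8(108), np.uint8(53), np.uint8(24)), (np.uint8(71), np.uint8(60), np.uint8(34)), (np.uint8(160), np.uint8(32), np.uint8(24)), (np.uint8(150), np.uint8(49), np.uint8(26)), (np.uint8(129), np.uint8(69), np.uint8(26)), (np.uint8(0), np.uint8(0), np.uint8(22))] | [(np.uint8(38), np.uint8(13), np.uint8(77)), (np.uint8(6), np.uint8(16), np.uint8(79)), (np.uint8(30), np.uint8(18), np.uint8(72)), (np.uint8(38), np.uint8(13), np.uint8(78)), (np.uint8(4
[... 1076 characters left out ...]
t8(35), np.uint8(35), np.uint8(81)), (np.uint8(37), np.uint8(31), np.uint8(75)), (np.uint8(45), np.uint8(24), np.uint8(43)), (np.uint8(0), np.uint8(0), np.uint8(27)), (np.uint8(60), np.uint8(9), np.uint8(28)), (np.uint8(90), np.uint8(25), np.uint8(31)), (np.uint8(130), np.uint8(25), np.uint8(31)), (np.uint8(20), np.uint8(21), np.uint8(36))] | [(np.uint8(75), np.uint8(16), np.uint8(32)), (np.uint8(90), np.uint8(32), np.uint8(40)), (np.uint8(60), np.uint8(8), np.uint8(32)), (np.uint8(42), np.uint8(21), np.uint8(60)), (np.uint8(39), np.uint8(33), np.uint8(108)), (np.uint8(33), np.uint8(26), np.uint8(107)), (np.uint8(40), np.uint8(29), np.uint8(105)), (np.uint8(38), np.uint8(25), np.uint8(111))]
```

Request:
play_rows --series '[{"translation":[0.002,-0.0005,0.02],"spin":0.04},{"translation":[0,0,0.03],"spin":0},{"translation":[0,0,0.025],"spin":0},{"translation":[0,0,0.01],"spin":0},{"translation":[0,0,0.005],"spin":0}]'

```text
time: 7.65
tool_pos: [0.61, -0.2201, 0.0075]
tcp_rot: [0.244, -3.129, -0.002]
wrist_force: [0.3, -1.0, 0.3]
width: 0.137
```

Request:
play_rows --series '[{"translation":[0,0,0.003],"spin":0},{"translation":[0,0,0.002],"spin":0},{"translation":[0,0,0],"spin":0}]'

```text
time: 7.95
tool_pos: [0.6124, -0.2201, 0.005]
tcp_rot: [-0.246, 3.13, -0.001]
wrist_force: [0.4, 0.2, -0.3]
width: 0.143
```

```bash
python3 go.py 0.614 -0.2188 0.1 99.2; python3 -c "
from h import *
im,c=cam('scene');cv2.imwrite('pics/s5.png',im)
a=cv2.resize(im[195:285,120:240],(400,300),interpolation=cv2.INTER_CUBIC)
im,c=cam('wrist');cv2.imwrite('pics/c5.png',np.hstack([a,cv2.resize(im,(400,300))]))"
```

```text
t 7.95 pos [ 0.6124 -0.2201  0.005 ] yaw 99.0 q6 -120.9 w 0.1428561255392852 F [ 0.4  0.2 -0.3]
shift now axes [-0.0019  0.001  -0.095 ] | spin units -0.04 | shift after spin [-0.0019  0.001  -0.095 ]
```

View pics/c5.png

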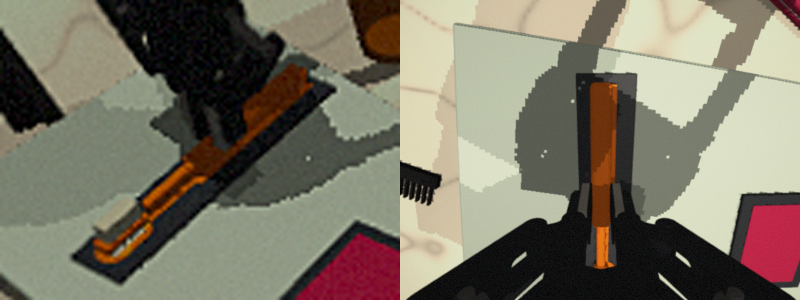

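It's nearly down: about 1–2 mm to go by the reported heights, with no contact force yet. I'll lower it, check the force and release.

Request:
play_rows --series '[{"translation":[0,0,0.001],"spin":0},{"translation":[0,0,0.0005],"spin":0},{"translation":[0,0,0],"spin":0}]'

```text
time: 8.35
tool_pos: [0.6123, -0.2198, 0.0035]
tcp_rot: [-0.246, 3.131, -0.001]
wrist_force: [-2.2, 1.2, 4.6]
width: 0.144
```

Request:
play_rows --series '[{"translation":[0,0,0],"spin":0},{"translation":[0,0,0],"spin":0},{"translation":[0,0,0],"spin":0},{"translation":[0,0,0],"spin":0}]' --jaw 0

```text
time: 8.75
tool_pos: [0.6114, -0.2195, 0.0021]
tcp_rot: [0.246, -3.131, -0.0]
wrist_force: [-0.1, 0.3, 0.2]
width: 0.499
```

Request:
play_rows --series '[{"translation":[0,0,-0.02],"spin":0},{"translation":[0,0,-0.03],"spin":0},{"translation":[0,0,-0.03],"spin":0},{"translation":[0,0,-0.03],"spin":0},{"translation":[0,0,0],"spin":0}]'

```text
time: 9.25
tool_pos: [0.6155, -0.2212, 0.1183]
tcp_rot: [-0.245, 3.123, -0.007]
wrist_force: [0.1, -0.3, 0.7]
width: 0.499
```

```bash
python3 wl.py w6 0.045 orange;  python3 go.py 0.4575 0.072 0.105 90
python3 - <<'E'
from h import *
im,c=cam('top'); cv2.imwrite('pics/t6.png',im)
c2=bot.get_calibration('wrist'); w=cv2.imread('pics/w6.png')
cv2.imwrite('pics/c6.png',np.hstack([cv2.resize(im[100:220,350:450],(500,600),interpolation=cv2.INTER_CUBIC)[:480],cv2.resize(w,(300,480))]))
# green brush (small) top & foot from top view
k=(im[225:258,255:290]); h=cv2.cvtColor(k,cv2.COLOR_BGR2HSV)
m=cv2.inRange(h,(70,60,40),(95,255,255)); print(cv2.boundingRect(m))
print('top',ray(c,(270.5,240.5),.045),'foot',ray(c,(272,243),.006))
E
```

```text
orange px 326 233 bbox (314, 121, 27, 225) xy [ 622.  -214.4] size [ 20.1 174.9] ang 8.9
orange px 327 0 bbox (294, 0, 67, 25) xy [ 472.7 -239.6] size [40.2 13. ] ang -81.1
t 9.3 pos [ 0.6139 -0.2206  0.1157] yaw 99.0 q6 -120.9 w 0.4983908645991592 F [ 0.8 -0.9 -0. ]
shift now axes [0.1089 0.3135 0.0091] | spin units 1.8 | shift after spin [0.1565 0.2926 0.0089]
(7, 8, 21, 20)
top [0.45717094 0.07036166 0.045     ] foot [0.45645085 0.06902198 0.006     ]
```

View pics/c6.png

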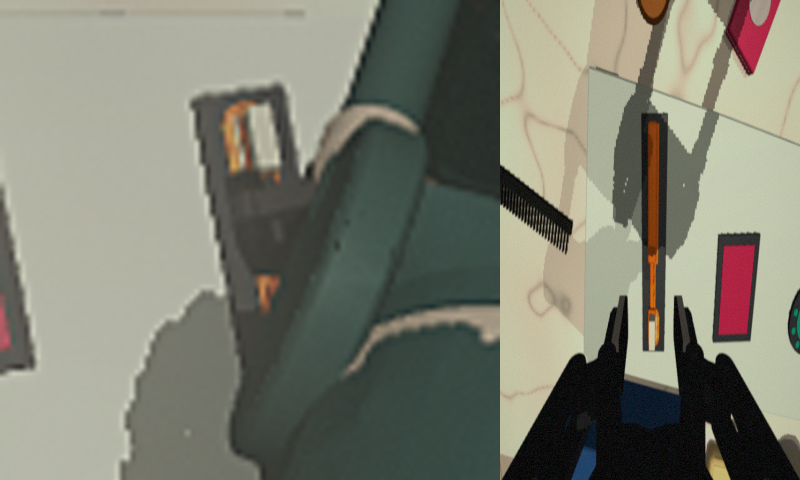

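The toothbrush lies on its pad with the head at the head end. I'll check it again from the top once the arm is clear. Next is the small denture brush.

Request:
play_rows --series '[{"translation":[0.0137,0.039,0],"spin":0},{"translation":[0.0137,0.039,0],"spin":0},{"translation":[0.0137,0.039,0],"spin":0},{"translation":[0.0137,0.039,0],"spin":0},{"translation":[0.0137,0.039,0],"spin":0}]' --jaw 1

```text
time: 9.85
tool_pos: [0.5108, -0.0363, 0.1101]
tcp_rot: [0.245, -3.128, -0.001]
wrist_force: [0.5, 0.5, 0.5]
width: 1.001
```

Request:
play_rows --series '[{"translation":[0.0137,0.039,0],"spin":0},{"translation":[0.0137,0.039,0],"spin":0},{"translation":[0.0137,0.039,0],"spin":0},{"translation":[0,0,0],"spin":0}]'

```text
time: 10.25
tool_pos: [0.4503, 0.0744, 0.11]
tcp_rot: [0.252, -3.126, -0.002]
wrist_force: [-0.8, -0.1, 0.3]
width: 1.002
```

```bash
python3 go.py 0.4575 0.07 0.105 99; python3 wl.py w7 0.045 green; python3 -c "
from wl import *
look('t7',['orange'],.04,'top')"
```

```text
t 10.25 pos [0.4503 0.0744 0.11  ] yaw 99.2 q6 -93.1 w 1.0016513632064832 F [-0.8 -0.1  0.3]
shift now axes [-0.0064 -0.0056  0.0049] | spin units 0.05 | shift after spin [-0.0065 -0.0055  0.0049]
green px 291 420 bbox (274, 411, 35, 17) xy [613.   76.3] size [14.8 28.7] ang 89.6
green px 315 234 bbox (288, 205, 55, 59) xy [445.8  70.9] size [38.7 41.5] ang 37.4
green px 346 106 bbox (303, 62, 85, 90) xy [359.9  76.4] size [54.1 53.9] ang -80.7
green px 598 13 bbox (558, 0, 82, 52) xy [287.3 219.9] size [53.1 28. ] ang -79.5
orange px 405 162 bbox (395, 121, 23, 82) xy [ 627.9 -216.4] size [ 18.6 179.9] ang 9.7
```

View pics/w7.png

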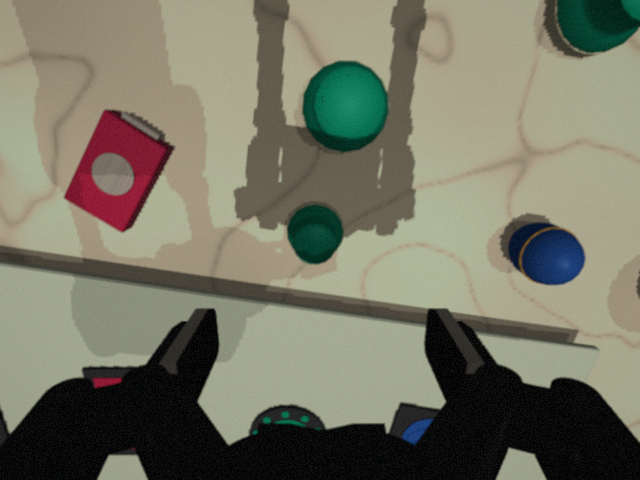

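The wrist view shows the small brush at (315,234), the big one at (346,106), the compact at (119,170) and the pot at (547,252). The small brush's foot comes to about 45 mm, so it is the one meant.

Run:
```python
from h import *
c=bot.get_calibration('wrist')
for z in(.0,.01,.02): print(z,ray(c,(315.5,234.5),z))
```

```text
0.0 [0.46409269 0.06966787 0.        ]
0.01 [0.46099446 0.06934053 0.01      ]
0.02 [0.45789624 0.06901319 0.02      ]
```

Request:
play_rows --series '[{"translation":[-0.0066,-0.006,0],"spin":0},{"translation":[0,0,0.035],"spin":0},{"translation":[0,0,0.035],"spin":0},{"translation":[0,0,0.035],"spin":0},{"translation":[0,0,0.016],"spin":0}]'

```text
time: 10.85
tool_pos: [0.4604, 0.0644, -0.0121]
tcp_rot: [0.242, -3.127, 0.001]
wrist_force: [0.2, 0.3, 0.5]
width: 1.004
```

Request:
play_rows --series '[{"translation":[0,0,0.006],"spin":0},{"translation":[0,0,0],"spin":0}]'

```text
time: 11.05
tool_pos: [0.4621, 0.0652, -0.0156]
tcp_rot: [0.243, -3.13, 0.0]
wrist_force: [0.3, 0.7, -0.3]
width: 1.001
```

Request:
play_rows --series '[{"translation":[0,0,0],"spin":0},{"translation":[0,0,0],"spin":0},{"translation":[0,0,0],"spin":0},{"translation":[0,0,0],"spin":0},{"translation":[0,0,0],"spin":0}]' --jaw -1

```text
time: 11.55
tool_pos: [0.4631, 0.0667, -0.0133]
tcp_rot: [-0.246, 3.13, -0.0]
wrist_force: [-1.9, -0.0, 6.8]
width: 0.359
```

```bash
python3 go.py 0.65 0.074 0.1 99
```

```text
t 11.55 pos [ 0.4631  0.0667 -0.0133] yaw 99.0 q6 -93.9 w 0.3593570223582765 F [-1.9 -0.   6.8]
shift now axes [-0.1859 -0.022  -0.1129] | spin units 0.0 | shift after spin [-0.1859 -0.022  -0.1129]
```

Gripped: 0.359 is about 31 mm. Lift and carry to the round pad.

Request:
play_rows --series '[{"translation":[0,0,-0.03],"spin":0},{"translation":[0,0,-0.04],"spin":0},{"translation":[0,0,-0.03],"spin":0},{"translation":[-0.037,-0.004,0],"spin":0},{"translation":[-0.037,-0.004,0],"spin":0}]'

```text
time: 12.05
tool_pos: [0.5382, 0.0705, 0.0879]
tcp_rot: [-0.247, 3.127, -0.0]
wrist_force: [-0.5, -0.3, -0.1]
width: 0.36
```

Request:
play_rows --series '[{"translation":[-0.037,-0.004,0],"spin":0},{"translation":[-0.037,-0.004,0],"spin":0},{"translation":[-0.037,-0.004,0],"spin":0},{"translation":[0,0,0],"spin":0},{"translation":[0,0,0],"spin":0}]'

```text
time: 12.55
tool_pos: [0.6477, 0.0757, 0.0847]
tcp_rot: [0.246, -3.13, 0.0]
wrist_force: [-0.8, -0.1, -0.6]
width: 0.356
```

```bash
python3 go.py 0.65 0.074 0.1 99;python3 wl.py w8 0.034 green dark; python3 -c "
from wl import *
look('t8',['green'],.034,'top')"
```

```text
t 12.55 pos [0.6477 0.0757 0.0847] yaw 99.0 q6 -94.5 w 0.3558143739357774 F [-0.8 -0.1 -0.6]
shift now axes [-0.0019 -0.002  -0.0153] | spin units -0.0 | shift after spin [-0.0019 -0.002  -0.0153]
green px 321 292 bbox (274, 237, 95, 112) xy [684.2  82.8] size [65.8 87.4] ang 11.3
green px 320 234 bbox (274, 199, 94, 43) xy [629.9  73.3] size [62.4 28.7] ang -81.0
dark px 320 478 bbox (5, 293, 630, 187) xy [773.8  95.1] size [560.7 184.8] ang -81.0
dark px 321 243 bbox (269, 194, 105, 70) xy [635.7  74.4] size [70.4 47.3] ang -79.7
dark px 506 248 bbox (442, 191, 130, 112) xy [630.  200.8] size [67.9 69.4] ang 85.8
dark px 107 204 bbox (42, 130, 131, 145) xy [642.3 -64.3] size [69.5 96. ] ang 10.1
green px 190 335 bbox (176, 321, 29, 29) xy [265.2 233.6] size [56.7 56.5] ang -89.0
```

View pics/w8.png

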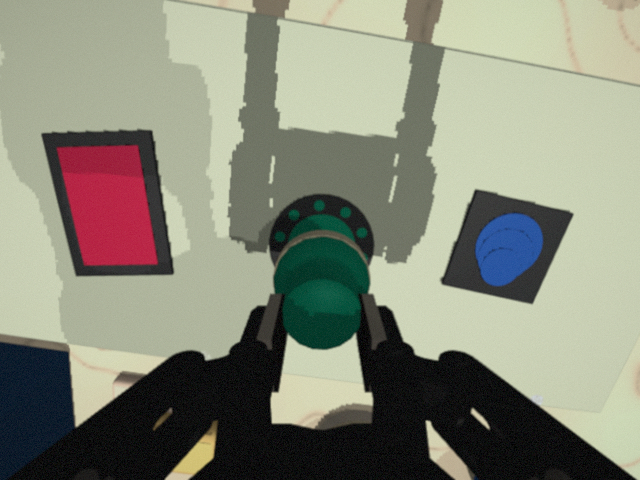

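Run:
```python
from h import *
c=bot.get_calibration('wrist'); im=cv2.imread('pics/w8.png')
d=np.array([np.cos(np.radians(9)),np.sin(np.radians(9))])
for r in range(222,248,2): print(r,im[r,321].tolist(),end=' ')
p=ray(c,(321.5,194),.034)[:2]; print('\npad c',p+.036*d,'mean width', ray(c,(269,244),.034),ray(c,(374,244),.034))
for r in(231,233):
  b=ray(c,(321.5,r),.099)[:2]; print('brush c',r,b+.023*d)
print('w foot',ray(c,(274,278),.112),ray(c,(369,278),.112))
```

```text
222 [57, 79, 0] 224 [60, 80, 17] 226 [52, 72, 0] 228 [55, 78, 16] 230 [60, 75, 65] 232 [66, 80, 88] 234 [74, 85, 90] 236 [64, 78, 71] 238 [47, 64, 0] 240 [46, 64, 7] 242 [42, 62, 0] 244 [46, 66, 2] 246 [47, 69, 0] 
pad c [0.64655061 0.07688795] mean width [0.65031854 0.04151874 0.034     ] [0.63920388 0.11171036 0.034     ]
brush c 231 [0.63908645 0.07564947]
brush c 233 [0.64008034 0.07580714]
w foot [0.63840349 0.05324887 0.112     ] [0.63151919 0.09673153 0.112     ]
```

Request:
play_rows --series '[{"translation":[-0.008,0,0],"spin":0},{"translation":[0,0,0.03],"spin":0},{"translation":[0,0,0.02],"spin":0},{"translation":[0,0,0.009],"spin":0},{"translation":[0,0,0],"spin":0}]'

```text
time: 13.15
tool_pos: [0.654, 0.0768, 0.0249]
tcp_rot: [0.246, -3.129, 0.0]
wrist_force: [-0.3, -0.1, 0.1]
width: 0.354
```

```bash
python3 go.py 0.65 0.074 0.1 99;python3 -c "
from h import *
im,c=cam('wrist');cv2.imwrite('pics/w9.png',im)
s,c=cam('scene')
cv2.imwrite('pics/c9.png',np.hstack([cv2.resize(im[150:390,200:440],(400,400),interpolation=cv2.INTER_CUBIC),cv2.resize(s[260:360,230:330],(400,400),interpolation=cv2.INTER_CUBIC)]))"
```

```text
t 13.15 pos [0.654  0.0768 0.0249] yaw 99.0 q6 -94.5 w 0.3535060778349488 F [-0.3 -0.1  0.1]
shift now axes [ 0.0047 -0.0021 -0.0751] | spin units -0.0 | shift after spin [ 0.0047 -0.0021 -0.0751]
```

View pics/c9.png

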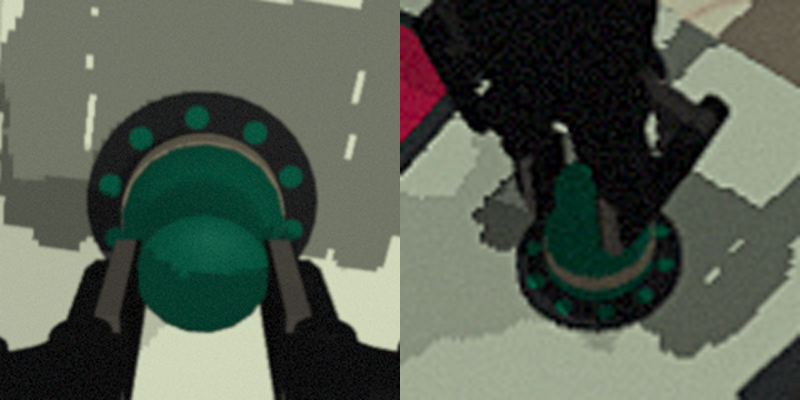

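The brush is over the pad and laterally centred: brush at crop column 202, pad at 203. I'll compute the fore-aft offset.

Run:
```python
from h import *
c=bot.get_calibration('wrist'); d=np.array([np.cos(np.radians(9)),np.sin(np.radians(9))])
print(ray(c,(321.5,205.3),.034)[:2]+.036*d)
for z in(.037,.040,.043): print(z,ray(c,(321,229.3),z)[:2]+.023*d)
```

```text
[0.65101265 0.07729217]
0.037 [0.64946928 0.07679737]
0.04 [0.64858191 0.07665918]
0.043 [0.64769455 0.076521  ]
```

Request:
play_rows --series '[{"translation":[-0.002,0.0003,0.003],"spin":0},{"translation":[0,0,0.002],"spin":0},{"translation":[0,0,0.001],"spin":0}]'

```text
time: 13.55
tool_pos: [0.6583, 0.0776, 0.0211]
tcp_rot: [-0.246, 3.131, 0.0]
wrist_force: [0.1, 0.0, 0.6]
width: 0.361
```

Request:
play_rows --series '[{"translation":[0,0,0.001],"spin":0},{"translation":[0,0,0],"spin":0}]'

```text
time: 13.75
tool_pos: [0.6582, 0.0776, 0.0208]
tcp_rot: [-0.246, 3.131, 0.0]
wrist_force: [-2.0, -0.1, 5.5]
width: 0.357
```

Request:
play_rows --series '[{"translation":[0,0,0],"spin":0},{"translation":[0,0,0],"spin":0},{"translation":[0,0,0],"spin":0},{"translation":[0,0,0],"spin":0}]' --jaw 1

```text
time: 14.15
tool_pos: [0.6576, 0.0775, 0.0192]
tcp_rot: [0.246, -3.132, -0.0]
wrist_force: [0.0, -0.3, 0.5]
width: 0.998
```

Request:
play_rows --series '[{"translation":[0,0,-0.02],"spin":0},{"translation":[0,0,-0.03],"spin":0},{"translation":[0,0,-0.04],"spin":0},{"translation":[0,0,0],"spin":0},{"translation":[0,0,0],"spin":0}]'

```text
time: 14.65
tool_pos: [0.6592, 0.0776, 0.1113]
tcp_rot: [-0.246, 3.128, -0.0]
wrist_force: [-0.2, 0.1, -0.8]
width: 1.0
```

```bash
python3 - <<'E'
from wl import *
im=cv2.imread('pics/t8.png'); c=bot.get_calibration('top')
h=cv2.cvtColor(im,cv2.COLOR_BGR2HSV); m=cv2.inRange(h,(105,90,30),(130,255,255)); m[:225]=0;m[280:]=0;m[:,:150]=0;m[:,220:]=0
k=max(cv2.findContours(m,0,1)[0],key=cv2.contourArea); print(cv2.minEnclosingCircle(k),cv2.boundingRect(k))
(x,y),r=cv2.minEnclosingCircle(k); print('pot',ray(c,(x,y),.026),ray(c,(x,y),.035))
im,c=cam('wrist'); cv2.imwrite('pics/w10.png',im)
E
python3 go.py .45 .235 .1 99
```

```text
((184.1666717529297, 249.1666717529297), 10.06930160522461) (175, 240, 20, 20)
pot [0.44150041 0.25098458 0.026     ] [0.44056615 0.24914292 0.035     ]
t 14.7 pos [0.6577 0.0775 0.1094] yaw 99.0 q6 -94.4 w 0.9985887918861671 F [-0.5  0.7  0.3]
shift now axes [0.1805 0.188  0.0094] | spin units -0.0 | shift after spin [0.1805 0.1881 0.0094]
```

View pics/w10.png

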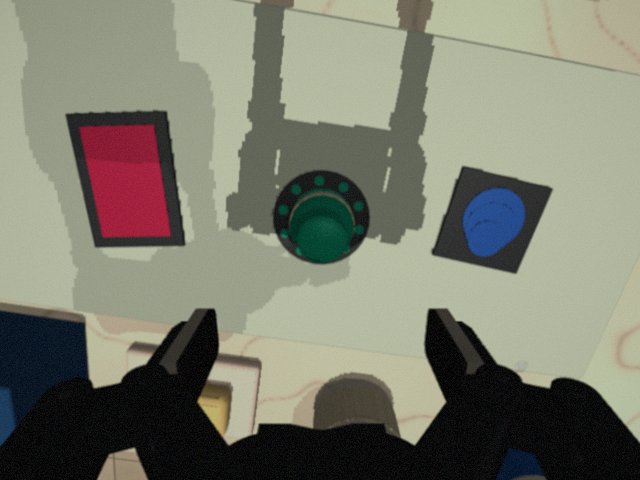

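Wrist view: the denture brush stands upright on its pad, foot edge at (321,189) inside the pad edge at (321,170). I'll check it by numbers.

Run:
```python
from h import *
c=bot.get_calibration('wrist'); d=np.array([np.cos(np.radians(9)),np.sin(np.radians(9))]); im=cv2.imread('pics/w10.png')
print([(r,im[r,322].tolist()) for r in range(166,200,2)])
print('pad',ray(c,(321.5,170.5),.034)[:2]+.036*d,'foot',[(r,(ray(c,(321.5,r),.034)[:2]+.023*d).round(4)) for r in (187,189,191)])
```

```text
[(166, [88, 98, 99]), (168, [89, 99, 97]), (170, [54, 60, 60]), (172, [28, 24, 24]), (174, [26, 26, 28]), (176, [33, 42, 21]), (178, [50, 72, 11]), (180, [49, 68, 0]), (182, [54, 71, 10]), (184, [47, 59, 22]), (186, [29, 32, 30]), (188, [32, 37, 16]), (190, [47, 64, 9]), (192, [58, 72, 67]), (194, [61, 72, 71]), (196, [50, 62, 24]), (198, [37, 54, 0])]
pad [0.64615793 0.07688568] foot [(187, array([0.6448, 0.0767])), (189, array([0.6462, 0.0769])), (191, array([0.6477, 0.0771]))]
```

Request:
play_rows --series '[{"translation":[0.0234,0.0256,0],"spin":0},{"translation":[0.0234,0.0256,0],"spin":0},{"translation":[0.0234,0.0256,0],"spin":0},{"translation":[0.0234,0.0256,0],"spin":0},{"translation":[0.0234,0.0256,0],"spin":0}]'

```text
time: 15.2
tool_pos: [0.5194, 0.1858, 0.1071]
tcp_rot: [0.245, -3.128, 0.001]
wrist_force: [0.7, 0.2, 0.4]
width: 0.999
```

Request:
play_rows --series '[{"translation":[0.0234,0.0256,0],"spin":0},{"translation":[0.0234,0.0256,0],"spin":0},{"translation":[0.0234,0.0256,0],"spin":0},{"translation":[0,0,0],"spin":0},{"translation":[0,0,0],"spin":0}]'

```text
time: 15.7
tool_pos: [0.4393, 0.2503, 0.1078]
tcp_rot: [0.249, -3.129, 0.002]
wrist_force: [0.5, 0.5, -0.3]
width: 1.005
```

```bash
python3 go.py .4415 .25 -.032 99
python3 - <<'E'
from h import *
im,c=cam('wrist'); cv2.imwrite('pics/w11.png',im)
h=cv2.cvtColor(im,cv2.COLOR_BGR2HSV); m=cv2.inRange(h,(105,90,30),(130,255,255)); m=cv2.morphologyEx(m,cv2.MORPH_CLOSE,np.ones((9,9)))
s=bot.read_state()
for k in cv2.findContours(m,0,1)[0]:
    if cv2.contourArea(k)<500: continue
    (x,y),r=cv2.minEnclosingCircle(k); print((x,y),r,cv2.boundingRect(k),[ray(c,(x,y),z).round(4).tolist() for z in(.026,.032)])
# predicted silhouette box for a pot at candidate positions
def box(X):
    P=[]
    for z,rad in((.0,.015),(.021,.023),(.032,.023),(.045,.0175),(.054,.009)):
        for a in np.linspace(0,6.28,25): P.append(proj(c,[X[0]+rad*np.cos(a),X[1]+rad*np.sin(a),z]))
    P=np.array(P); return P.min(0).round(1),P.max(0).round(1)
for X in((.4415,.250),(.4415,.245)): print(X,box(X))
E
```

```text
t 15.7 pos [0.4393 0.2503 0.1078] yaw 99.1 q6 -72.2 w 1.0045433605076923 F [ 0.5  0.5 -0.3]
shift now axes [-0.0024 -0.0005  0.1398] | spin units 0.02 | shift after spin [-0.0024 -0.0005  0.1398]
(235.0, 420.5) 26.043333053588867 (209, 404, 53, 42) [[0.6303, 0.2014, 0.026], [0.6241, 0.2022, 0.032]]
(321.946044921875, 232.03945922851562) 31.100505828857422 (293, 201, 59, 63) [[0.4386, 0.2517, 0.026], [0.4368, 0.2514, 0.032]]
(0.4415, 0.25) (array([288.5, 204.4]), array([349.9, 266.2]))
(0.4415, 0.245) (array([281.9, 203.4]), array([343.3, 265.3]))
```

Request:
play_rows --series '[{"translation":[-0.0025,0.001,0],"spin":0},{"translation":[0,0,0.035],"spin":0},{"translation":[0,0,0.035],"spin":0},{"translation":[0,0,0.03],"spin":0},{"translation":[0,0,0.025],"spin":0}]'

```text
time: 16.25
tool_pos: [0.4435, 0.2508, -0.0175]
tcp_rot: [0.243, -3.131, 0.001]
wrist_force: [0.0, 0.4, -0.2]
width: 1.0
```

Request:
play_rows --series '[{"translation":[0,0,0.009],"spin":0},{"translation":[0,0,0.004],"spin":0},{"translation":[0,0,0],"spin":0}]'

```text
time: 16.55
tool_pos: [0.444, 0.2518, -0.0283]
tcp_rot: [-0.245, 3.132, 0.0]
wrist_force: [0.4, 0.6, -0.6]
width: 1.0
```

Request:
play_rows --series '[{"translation":[0,0,0],"spin":0},{"translation":[0,0,0],"spin":0},{"translation":[0,0,0],"spin":0},{"translation":[0,0,0],"spin":0},{"translation":[0,0,0],"spin":0}]' --jaw -1 --force 30

```text
time: 17.05
tool_pos: [0.4443, 0.2525, -0.0271]
tcp_rot: [-0.246, 3.13, 0.001]
wrist_force: [-0.3, -1.0, 5.8]
width: 0.521
```

```bash
python3 go.py .632 .2004 .08 99
```

```text
t 17.05 pos [ 0.4443  0.2525 -0.0271] yaw 99.0 q6 -72.2 w 0.521186859816007 F [-0.3 -1.   5.8]
shift now axes [-0.1775 -0.0807 -0.1068] | spin units -0.0 | shift after spin [-0.1775 -0.0807 -0.1068]
```

Gripped: 0.521 is about 44–46 mm. Lift and carry to the egg pad.

Request:
play_rows --series '[{"translation":[0,0,-0.015],"spin":0},{"translation":[0,0,-0.03],"spin":0},{"translation":[0,0,-0.03],"spin":0},{"translation":[0,0,-0.025],"spin":0},{"translation":[0,0,-0.01],"spin":0}]'

```text
time: 17.55
tool_pos: [0.4451, 0.253, 0.0846]
tcp_rot: [-0.246, 3.127, 0.003]
wrist_force: [0.6, 0.0, -0.3]
width: 0.521
```

Request:
play_rows --series '[{"translation":[-0.03,-0.0135,0],"spin":0},{"translation":[-0.03,-0.0135,0],"spin":0},{"translation":[-0.03,-0.0135,0],"spin":0},{"translation":[-0.03,-0.0135,0],"spin":0},{"translation":[-0.03,-0.0135,0],"spin":0}]'

```text
time: 18.05
tool_pos: [0.6023, 0.2081, 0.0802]
tcp_rot: [0.246, -3.13, 0.0]
wrist_force: [-0.3, 0.6, -0.8]
width: 0.523
```

Request:
play_rows --series '[{"translation":[-0.03,-0.0135,0],"spin":0},{"translation":[0,0,0.02],"spin":0},{"translation":[0,0,0.02],"spin":0},{"translation":[0,0,0.01],"spin":0},{"translation":[0,0,0],"spin":0}]'

```text
time: 18.55
tool_pos: [0.631, 0.1993, 0.0282]
tcp_rot: [0.246, -3.126, 0.002]
wrist_force: [0.2, -1.2, -2.0]
width: 0.526
```

```bash
python3 go.py .632 .2004 .0075 99
python3 - <<'E'
from h import *
im,c=cam('wrist'); cv2.imwrite('pics/w12.png',im)
s,cs=cam('scene'); cv2.imwrite('pics/s12.png',s)
cv2.imwrite('pics/c12.png',np.hstack([cv2.resize(im[150:390,200:440],(400,400),interpolation=cv2.INTER_CUBIC),cv2.resize(s[290:400,290:400],(400,400),interpolation=cv2.INTER_CUBIC)]))
E
```

```text
t 18.55 pos [0.631  0.1993 0.0282] yaw 99.0 q6 -83.6 w 0.5258244053966323 F [ 0.2 -1.2 -2. ]
shift now axes [-0.0013  0.0009  0.0207] | spin units -0.0 | shift after spin [-0.0013  0.0009  0.0207]
```

View pics/c12.png

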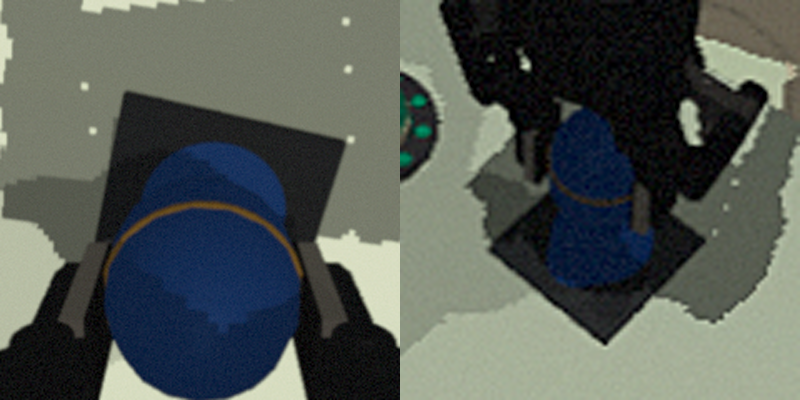

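The wrist crop shows the pot upright in the grip (brass line level, body centre column about 203). The pad's near edge runs from crop (123,92) to (346,141), i.e. pixels (273.8,205.2) and (407.6,234.6).

Run:
```python
from h import *
c=bot.get_calibration('wrist'); im=cv2.imread('pics/w12.png')
a=ray(c,(273.8,205.2),.034)[:2]; b=ray(c,(407.6,234.6),.034)[:2]; e=b-a; L=np.linalg.norm(e); e/=L
n=np.array([-e[1],e[0]]); n*=np.sign(n[0]); pc=(a+b)/2+.035*n; print('edge len',L,'pad c',pc)
h=cv2.cvtColor(im,cv2.COLOR_BGR2HSV); m=cv2.inRange(h,(105,90,20),(130,255,255)); m[:, :255]=0; m[:,390:]=0
k=max(cv2.findContours(m,0,1)[0],key=cv2.contourArea); bb=cv2.boundingRect(k); print(bb,'right/left',bb[0],bb[0]+bb[2],'bottom',bb[1]+bb[3])
from scipy.optimize import fsolve
def box(X,u):
    zs=[.0,.021,.032,.040,.046,.051,.055,.058]; rs=[.015,.023,.023,.0215,.0185,.014,.009,.0]
    P=np.array([proj(c,[X[0]+r*np.cos(t),X[1]+r*np.sin(t),u+z]) for z,r in zip(zs,rs) for t in np.linspace(0,6.28,60)])
    return P.min(0),P.max(0)
for u in(.053,.056):
    def g(X):
        lo,hi=box(X,u); return [(lo[0]+hi[0])/2-(bb[0]+bb[0]+bb[2])/2, hi[1]-(bb[1]+bb[3])]
    X=fsolve(g,pc); print(u,X,box(X,u))
```

```text
edge len 0.07013074355940213 pad c [0.63422703 0.20398987]
(262, 275, 119, 115) right/left 262 381 bottom 390
0.053 [0.63169613 0.20101739] (array([264.32224421, 263.63288161]), array([378.67775579, 390.        ]))
0.056 [0.62913451 0.20060878] (array([262.83830151, 260.85834084]), array([380.16169849, 390.        ]))
```

Request:
play_rows --series '[{"translation":[-0.0043,0.0019,0],"spin":0},{"translation":[0,0,0.01],"spin":0},{"translation":[0,0,0.006],"spin":0},{"translation":[0,0,0.002],"spin":0},{"translation":[0,0,0],"spin":0}]'

```text
time: 19.15
tool_pos: [0.6368, 0.2024, 0.0125]
tcp_rot: [0.246, -3.13, 0.001]
wrist_force: [0.3, 0.2, -1.1]
width: 0.522
```

```bash
python3 go.py .632 .2004 .0075 99
python3 - <<'E'
from h import *
im,c=cam('wrist'); cv2.imwrite('pics/w13.png',im)
h=cv2.cvtColor(im,cv2.COLOR_BGR2HSV)
# pad near edge: dark vs shelf; fit line to first dark row per column
cols=range(288,400,4); pts=[]
g=cv2.GaussianBlur(im,(3,3),0).sum(2)
for x in cols:
    col=g[150:280,x].astype(int); i=np.where(col<130)[0]
    if len(i): pts.append((x,150+i[0]-.5))
pts=np.array(pts); W=np.array([ray(c,p,.034)[:2] for p in pts])
ang=[];A=np.polyfit(W[:,1],W[:,0],1)
for _ in range(3):
    res=W[:,0]-np.polyval(A,W[:,1]); ok=abs(res)<.0015+0*res; A=np.polyfit(W[ok,1],W[ok,0],1)
print(len(W),ok.sum(),'edge x=%.4f y + %.4f'%tuple(A))
n=np.array([1,-A[0]]);n/=np.linalg.norm(n); print('pad centre line: n.x =',n@[A[1],0]+.035,n)
m=cv2.inRange(h,(105,90,20),(130,255,255)); m[:, :255]=0; m[:,390:]=0
k=max(cv2.findContours(m,0,1)[0],key=cv2.contourArea); bb=cv2.boundingRect(k); print('bb',bb)
cv2.imwrite('pics/w13m.png',m)
E
```

```text
t 19.15 pos [0.6368 0.2024 0.0125] yaw 99.0 q6 -83.5 w 0.5220840379050475 F [ 0.3  0.2 -1.1]
shift now axes [ 0.005  -0.0012  0.0051] | spin units -0.0 | shift after spin [ 0.005  -0.0012  0.0051]
28 28 edge x=0.0720 y + 0.5812
pad centre line: n.x = 0.6146898672243617 [ 0.99742033 -0.07178219]
bb (262, 275, 119, 115)
```

Run:
```python
from h import *
from scipy.optimize import fsolve
c=bot.get_calibration('wrist'); im=cv2.imread('pics/w13.png')
g=cv2.GaussianBlur(im,(3,3),0).sum(2).astype(int)
for r in range(190,300,8):
    i=np.where(g[r,230:430]<130)[0]; print(r,230+i.min() if len(i) else None,230+i.max() if len(i) else None,end=' | ')
print(); print([(x,150+np.where(g[150:290,x]<130)[0][0]) for x in range(262,412,10) if (g[150:290,x]<130).any()])
bb=(262,275,119,115)
def box(X,u):
    zs=[.0,.021,.032,.040,.046,.051,.055,.058]; rs=[.015,.023,.023,.0215,.0185,.014,.009,.0]
    P=np.array([proj(c,[X[0]+r*np.cos(t),X[1]+r*np.sin(t),u+z]) for z,r in zip(zs,rs) for t in np.linspace(0,6.28,60)])
    return P.min(0),P.max(0)
for u in(.038,.040):
    X=fsolve(lambda X:[(box(X,u)[0][0]+box(X,u)[1][0])/2-321.5, box(X,u)[1][1]-390],[.636,.203]); print(u,X,box(X,u))
```

```text
190 None None | 198 None None | 206 265 298 | 214 263 333 | 222 261 368 | 230 260 403 | 238 258 408 | 246 257 405 | 254 256 402 | 262 254 400 | 270 252 397 | 278 251 395 | 286 249 392 | 294 248 390 | 
[(262, np.int64(217)), (272, np.int64(201)), (282, np.int64(203)), (292, np.int64(205)), (302, np.int64(207)), (312, np.int64(210)), (322, np.int64(212)), (332, np.int64(214)), (342, np.int64(216)), (352, np.int64(219)), (362, np.int64(221)), (372, np.int64(223)), (382, np.int64(226)), (392, np.int64(228)), (402, np.int64(230))]
0.038 [0.6328265  0.20290569] (array([262.70924217, 260.62948588]), array([380.29075783, 390.        ]))
0.04 [0.63111952 0.20263398] (array([261.67210525, 258.70477487]), array([381.32789473, 390.        ]))
```

Run:
```python
from h import *
c=bot.get_calibration('wrist')
a=ray(c,(266.5,200),.034)[:2]; b=ray(c,(409.5,232.5),.034)[:2]; e=b-a; L=np.linalg.norm(e); e/=L
n=np.array([-e[1],e[0]]); n*=np.sign(n[0]); print(a,b,L,(a+b)/2+.035*n)
```

```text
[0.59458481 0.17187075] [0.59943481 0.2388295 ] 0.06713416306824484 [0.63191836 0.2028216 ]
```

The pot (0.632, 0.2028) and pad centre (0.6319, 0.2028) agree. Lower to contact.

Request:
play_rows --series '[{"translation":[0,0,0.002],"spin":0},{"translation":[0,0,0.0015],"spin":0},{"translation":[0,0,0.001],"spin":0},{"translation":[0,0,0],"spin":0}]'

```text
time: 19.6
tool_pos: [0.6375, 0.2025, 0.0088]
tcp_rot: [0.246, -3.132, 0.0]
wrist_force: [0.4, 0.1, -1.3]
width: 0.522
```

Request:
play_rows --series '[{"translation":[0,0,0.001],"spin":0},{"translation":[0,0,0.001],"spin":0},{"translation":[0,0,0],"spin":0}]'

```text
time: 19.9
tool_pos: [0.6377, 0.2026, 0.0071]
tcp_rot: [-0.246, 3.132, 0.0]
wrist_force: [0.1, 0.4, -0.7]
width: 0.519
```

Request:
play_rows --series '[{"translation":[0,0,0.001],"spin":0},{"translation":[0,0,0],"spin":0}]'

```text
time: 20.1
tool_pos: [0.6378, 0.2026, 0.007]
tcp_rot: [-0.246, 3.132, -0.0]
wrist_force: [-2.3, -0.6, 4.8]
width: 0.524
```

Request:
play_rows --series '[{"translation":[0,0,0.0005],"spin":0},{"translation":[0,0,0],"spin":0}]'

```text
time: 20.3
tool_pos: [0.6378, 0.2026, 0.007]
tcp_rot: [-0.246, 3.132, 0.0]
wrist_force: [-3.4, -1.2, 7.0]
width: 0.521
```

Contact is made. Release and rise.

Request:
play_rows --series '[{"translation":[0,0,-0.001],"spin":0},{"translation":[0,0,0],"spin":0},{"translation":[0,0,0],"spin":0},{"translation":[0,0,0],"spin":0},{"translation":[0,0,0],"spin":0}]' --jaw 1

```text
time: 20.8
tool_pos: [0.6375, 0.2026, 0.0062]
tcp_rot: [0.246, -3.132, 0.0]
wrist_force: [0.0, 0.3, -0.1]
width: 0.997
```

Request:
play_rows --series '[{"translation":[0,0,-0.02],"spin":0},{"translation":[0,0,-0.03],"spin":0},{"translation":[0,0,-0.035],"spin":0},{"translation":[0,0,-0.02],"spin":0},{"translation":[0,0,0],"spin":0}]'

```text
time: 21.3
tool_pos: [0.6409, 0.2035, 0.1162]
tcp_rot: [-0.245, 3.124, 0.002]
wrist_force: [1.1, -1.0, 0.3]
width: 0.999
```

```bash
python3 - <<'E'
from wl import *
RNG['blue']=((105,90,20),(130,255,255))
print('wrist');im,c=look('w14',['blue','dark'],.034)
print('top');im,c=look('t14',['red'],.016,'top')
E
python3 go.py .4346 -.0906 .105 64.8
```

```text
wrist
blue px 366 430 bbox (340, 414, 54, 21) xy [817.6 277.9] size [18.7 51.5] ang 85.2
blue px 322 224 bbox (288, 183, 66, 82) xy [635.7 203.2] size [49.6 63.6] ang 9.0
dark px 320 460 bbox (0, 309, 640, 171) xy [804.8 229.1] size [654.1 198.6] ang -81.1
dark px 154 212 bbox (107, 167, 94, 92) xy [644.9  80.5] size [64.7 69.8] ang 42.9
dark px 321 214 bbox (269, 163, 109, 105) xy [629.8 202.5] size [68.7 69.5] ang 85.9
dark px 12 192 bbox (0, 143, 27, 98) xy [649.9 -26.9] size [76.  20.1] ang -6.9
dark px 616 31 bbox (588, 0, 52, 66) xy [476.2 372.1] size [33.2 44.5] ang 23.6
top
red px 347 253 bbox (329, 232, 37, 43) xy [434.3 -90.2] size [78.1 50.8] ang -25.0
red px 336 154 bbox (322, 134, 30, 39) xy [650.8 -69.9] size [51.7 81. ] ang 10.3
t 21.4 pos [0.6377 0.2026 0.1116] yaw 99.0 q6 -83.5 w 1.0036321167818987 F [-0.1 -0.5  0.4]
shift now axes [ 0.2464 -0.2579  0.0064] | spin units 6.84 | shift after spin [ 0.0589 -0.3518  0.0065]
```

Request:
play_rows --series '[{"translation":[0,0,0],"spin":0.98},{"translation":[0,0,0],"spin":0.98},{"translation":[0,0,0],"spin":0.98},{"translation":[0,0,0],"spin":0.98},{"translation":[0,0,0],"spin":0.98}]'

```text
time: 21.9
tool_pos: [0.6358, 0.2021, 0.1084]
tcp_rot: [-0.429, -3.108, 0.003]
wrist_force: [-0.8, 0.0, -0.5]
width: 1.002
```

Request:
play_rows --series '[{"translation":[0,0,0],"spin":0.98},{"translation":[0,0,0],"spin":0.95},{"translation":[0.0074,-0.044,0],"spin":0},{"translation":[0.0074,-0.044,0],"spin":0},{"translation":[0.0074,-0.044,0],"spin":0}]'

```text
time: 22.4
tool_pos: [0.5585, 0.0915, 0.1085]
tcp_rot: [-0.682, -3.062, 0.003]
wrist_force: [0.6, -0.6, 0.4]
width: 1.001
```

Request:
play_rows --series '[{"translation":[0.0074,-0.044,0],"spin":0},{"translation":[0.0074,-0.044,0],"spin":0},{"translation":[0.0074,-0.044,0],"spin":0},{"translation":[0.0074,-0.044,0],"spin":0},{"translation":[0.0074,-0.044,0],"spin":0}]'

```text
time: 22.9
tool_pos: [0.4314, -0.0915, 0.1093]
tcp_rot: [-0.683, -3.063, -0.0]
wrist_force: [0.6, -0.8, 0.4]
width: 1.001
```

Request:
play_rows --series '[{"translation":[0,0,0],"spin":0},{"translation":[0,0,0],"spin":0}]'

```text
time: 23.1
tool_pos: [0.4328, -0.0911, 0.1099]
tcp_rot: [-0.688, -3.063, -0.001]
wrist_force: [0.3, -0.5, 0.3]
width: 0.997
```

```bash
python3 wl.py w15 0.016 red; python3 go.py .4345 -.0905 -.036 65
```

```text
red px 425 410 bbox (398, 387, 49, 51) xy [642.  -75.9] size [46.3 43.6] ang -79.4
red px 324 222 bbox (291, 175, 67, 97) xy [431.  -87.3] size [78.5 50.8] ang -25.3
t 23.15 pos [ 0.4337 -0.0905  0.1103] yaw 64.8 q6 -79.8 w 1.001465811369469 F [ 1.3 -0.1  0.7]
shift now axes [-0.001   0.0003  0.1463] | spin units -0.05 | shift after spin [-0.001   0.0003  0.1463]
```

Request:
play_rows --series '[{"translation":[0,0.001,0.035],"spin":0},{"translation":[0,0,0.035],"spin":0},{"translation":[0,0,0.035],"spin":0},{"translation":[0,0,0.025],"spin":0},{"translation":[0,0,0.008],"spin":0}]'

```text
time: 23.65
tool_pos: [0.4322, -0.0877, -0.0299]
tcp_rot: [-0.679, -3.06, -0.001]
wrist_force: [0.4, -0.4, -0.3]
width: 1.0
```

Request:
play_rows --series '[{"translation":[0,0,0.005],"spin":0},{"translation":[0,0,0.003],"spin":0},{"translation":[0,0,0],"spin":0}]'

```text
time: 23.95
tool_pos: [0.436, -0.0899, -0.0338]
tcp_rot: [0.683, 3.065, -0.0]
wrist_force: [-0.9, -0.0, -0.2]
width: 1.004
```

Request:
play_rows --series '[{"translation":[0,0,0],"spin":0},{"translation":[0,0,0],"spin":0},{"translation":[0,0,0],"spin":0},{"translation":[0,0,0],"spin":0},{"translation":[0,0,0],"spin":0}]' --jaw -1 --force 40

```text
time: 24.45
tool_pos: [0.4358, -0.0902, -0.0333]
tcp_rot: [0.684, 3.064, 0.0]
wrist_force: [-0.9, 0.9, 6.6]
width: 0.594
```

```bash
python3 go.py .6452 -.0684 .05 100
```

```text
t 24.45 pos [ 0.4358 -0.0902 -0.0333] yaw 64.8 q6 -79.7 w 0.5937502997328156 F [-0.9  0.9  6.6]
shift now axes [-0.1804  0.1089 -0.083 ] | spin units -7.04 | shift after spin [-0.2102 -0.0148 -0.083 ]
```

Request:
play_rows --series '[{"translation":[0,0,-0.02],"spin":0},{"translation":[0,0,-0.025],"spin":-0.88},{"translation":[0,0,-0.025],"spin":-0.88},{"translation":[0,0,-0.02],"spin":-0.88},{"translation":[0,0,0],"spin":-0.88}]'

```text
time: 24.95
tool_pos: [0.4378, -0.0908, 0.0591]
tcp_rot: [0.202, 3.128, -0.002]
wrist_force: [0.2, -0.8, -0.9]
width: 0.593
```

Request:
play_rows --series '[{"translation":[0,0,0],"spin":-0.88},{"translation":[0,0,0],"spin":-0.88},{"translation":[0,0,0],"spin":-0.88},{"translation":[0,0,0],"spin":-0.88},{"translation":[-0.035,-0.0025,0],"spin":0}]'

```text
time: 25.45
tool_pos: [0.4654, -0.0861, 0.0543]
tcp_rot: [0.275, -3.125, -0.002]
wrist_force: [0.3, -0.1, -0.1]
width: 0.594
```

Request:
play_rows --series '[{"translation":[-0.035,-0.0025,0],"spin":0},{"translation":[-0.035,-0.0025,0],"spin":0},{"translation":[-0.035,-0.0025,0],"spin":0},{"translation":[-0.035,-0.0025,0],"spin":0},{"translation":[-0.035,-0.0025,0],"spin":0}]'

```text
time: 25.95
tool_pos: [0.6453, -0.068, 0.0554]
tcp_rot: [0.274, -3.129, -0.0]
wrist_force: [0.6, 0.7, 0.4]
width: 0.59
```

Request:
play_rows --series '[{"translation":[0,0,0.02],"spin":0},{"translation":[0,0,0.01],"spin":0},{"translation":[0,0,0],"spin":0},{"translation":[0,0,0],"spin":0}]'

```text
time: 26.35
tool_pos: [0.6427, -0.0681, 0.0249]
tcp_rot: [0.274, -3.128, -0.001]
wrist_force: [-0.0, 0.6, -1.3]
width: 0.594
```

```bash
python3 go.py .6452 -.0684 .01 100
python3 - <<'E'
from h import *
im,c=cam('wrist'); cv2.imwrite('pics/w16.png',im)
cv2.imwrite('pics/c16.png',im[110:440,180:460])
E
```

```text
t 26.35 pos [ 0.6427 -0.0681  0.0249] yaw 100.0 q6 -108.3 w 0.593700672643797 F [-0.   0.6 -1.3]
shift now axes [-0.0024 -0.0007  0.0149] | spin units 0.0 | shift after spin [-0.0024 -0.0007  0.0149]
```

View pics/c16.png

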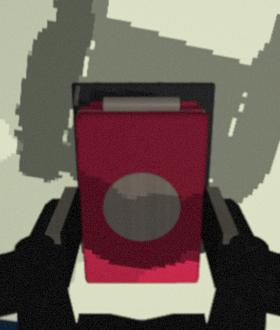

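Crop: the compact is held square, top face from row 112 (columns 76–208) to row 282 (columns 86–201). The pad's near edge is at row 83, columns 72–215.

Run:
```python
from h import *
c=bot.get_calibration('wrist'); o=np.array([180,110])
R=lambda u,v,z: ray(c,np.array([u,v])+o,z)[:2]
a,b=R(72,83,.034),R(215.5,83.5,.034); e=(b-a);L=np.linalg.norm(e);e/=L;n=np.array([-e[1],e[0]]);n*=np.sign(n[0])
pc=(a+b)/2+.049*n; print('pad',pc,'w',L,'ang',np.degrees(np.arctan2(n[1],n[0])))
for z in(.073,.076):
    P=[R(76,112,z),R(208,112,z),R(201,282,z),R(86,282,z)]
    d=(P[2]+P[3]-P[0]-P[1])/2; print(z,'comp',np.mean(P,0),'len',np.linalg.norm(d),'w',np.linalg.norm(P[1]-P[0]),np.linalg.norm(P[2]-P[3]),'ang',np.degrees(np.arctan2(d[1],d[0])))
```

```text
pad [ 0.64461687 -0.06596721] w 0.06915143335529211 ang 9.818141159017978
0.073 comp [ 0.63925654 -0.06731463] len 0.07978411178870316 w 0.050469817167064675 0.052108322856246246 ang 10.546564712284617
0.076 comp [ 0.63756072 -0.06762968] len 0.07799019982817554 w 0.04933502470485846 0.050936689287617756 ang 10.54656471228462
```

Request:
play_rows --series '[{"translation":[-0.0054,0.0003,0],"spin":0.1},{"translation":[0,0,0.01],"spin":0},{"translation":[0,0,0.006],"spin":0},{"translation":[0,0,0.003],"spin":0},{"translation":[0,0,0],"spin":0}]'

```text
time: 26.9
tool_pos: [0.6484, -0.0668, 0.0053]
tcp_rot: [0.261, -3.129, -0.001]
wrist_force: [0.3, -0.6, -1.2]
width: 0.595
```

```bash
python3 go.py .6452 -.0684 .0007 99.8
python3 - <<'E'
from h import *
im,c=cam('wrist'); cv2.imwrite('pics/w17.png',im)
h=cv2.cvtColor(im,cv2.COLOR_BGR2HSV); m=cv2.inRange(h,(160,90,20),(179,255,255)); m[:,:235]=0;m[:,420:]=0
m=cv2.morphologyEx(m,cv2.MORPH_OPEN,np.ones((5,5)))
k=max(cv2.findContours(m,0,1)[0],key=cv2.contourArea); print('red',cv2.boundingRect(k))
g=cv2.GaussianBlur(im,(3,3),0).sum(2).astype(int)
print('pad near edge rows',[(x,150+np.where(g[150:290,x]<130)[0][0]) for x in (256,275,300,320,340,365,385)])
for r in(200,208): i=np.where(g[r,230:430]<130)[0]; print(r,230+i.min(),230+i.max())
print('col 290',[(r,im[r,290].tolist()) for r in range(196,236,3)])
E
```

```text
t 26.9 pos [ 0.6484 -0.0668  0.0053] yaw 99.5 q6 -107.6 w 0.5954440907735866 F [ 0.3 -0.6 -1.2]
shift now axes [ 0.0034 -0.0011  0.0046] | spin units -0.05 | shift after spin [ 0.0034 -0.0011  0.0046]
red (254, 208, 135, 185)
pad near edge rows [(256, np.int64(189)), (275, np.int64(189)), (300, np.int64(189)), (320, np.int64(189)), (340, np.int64(188)), (365, np.int64(188)), (385, np.int64(188))]
200 242 400
208 243 399
col 290 [(196, [36, 37, 34]), (199, [41, 39, 35]), (202, [39, 39, 37]), (205, [23, 25, 26]), (208, [72, 82, 89]), (211, [92, 99, 105]), (214, [105, 114, 121]), (217, [91, 100, 108]), (220, [82, 89, 98]), (223, [37, 17, 89]), (226, [40, 25, 107]), (229, [41, 20, 112]), (232, [44, 24, 114]), (235, [48, 22, 114])]
```

Run:
```python
from h import *
c=bot.get_calibration('wrist')
R=lambda u,v,z: ray(c,(u,v),z)[:2]
a,b=R(241,188.5,.034),R(401,188,.034); e=(b-a);L=np.linalg.norm(e);e/=L;n=np.array([-e[1],e[0]]);n*=np.sign(n[0])
print('pad',(a+b)/2+.049*n,L,np.degrees(np.arctan2(n[1],n[0])))
for z in(.053,.055):
    P=[R(256,222,z),R(388,222,z),R(381,392,z),R(266,392,z)]; d=P[2]+P[3]-P[0]-P[1]
    print(np.mean(P,0),np.linalg.norm(d)/2,np.degrees(np.arctan2(d[1],d[0])))
```

```text
pad [ 0.64424599 -0.06650014] 0.06792474729324303 9.715197146446865
[ 0.64464693 -0.06581599] 0.07977420498396709 10.06717818820167
[ 0.64351736 -0.06601672] 0.07857953047663106 10.067178188201678
```

The compact matches the pad within about 1 mm and 0.4°. Lower to contact.

Request:
play_rows --series '[{"translation":[0,0,0.002],"spin":0},{"translation":[0,0,0.001],"spin":0},{"translation":[0,0,0],"spin":0}]'

```text
time: 27.25
tool_pos: [0.6494, -0.0669, 0.0034]
tcp_rot: [0.261, -3.131, -0.0]
wrist_force: [-0.2, -0.6, 0.0]
width: 0.59
```

Request:
play_rows --series '[{"translation":[0,-0.0003,0.001],"spin":0.05},{"translation":[0,0,0],"spin":0},{"translation":[0,0,0],"spin":0}]'

```text
time: 27.55
tool_pos: [0.6495, -0.0672, 0.0025]
tcp_rot: [-0.254, 3.131, -0.0]
wrist_force: [-0.3, 0.9, -0.4]
width: 0.591
```

Request:
play_rows --series '[{"translation":[0,0,0.001],"spin":0},{"translation":[0,0,0],"spin":0}]'

```text
time: 27.75
tool_pos: [0.6494, -0.0672, 0.0014]
tcp_rot: [0.254, -3.131, -0.0]
wrist_force: [0.6, 0.8, -0.0]
width: 0.594
```

Request:
play_rows --series '[{"translation":[0,0,0.0006],"spin":0},{"translation":[0,0,0],"spin":0}]'

```text
time: 27.95
tool_pos: [0.6495, -0.0671, 0.0008]
tcp_rot: [0.254, -3.131, -0.0]
wrist_force: [0.5, -0.5, -0.2]
width: 0.592
```

Request:
play_rows --series '[{"translation":[0,0,0.0007],"spin":0},{"translation":[0,0,0],"spin":0}]'

```text
time: 28.15
tool_pos: [0.6496, -0.0672, 0.0007]
tcp_rot: [-0.254, 3.131, 0.0]
wrist_force: [-2.4, -0.8, 3.3]
width: 0.593
```

Request:
play_rows --series '[{"translation":[0,0,0.0005],"spin":0},{"translation":[0,0,0],"spin":0}]'

```text
time: 28.35
tool_pos: [0.6496, -0.0672, 0.0008]
tcp_rot: [-0.254, 3.131, -0.0]
wrist_force: [-3.3, 0.3, 6.5]
width: 0.592
```

Request:
play_rows --series '[{"translation":[0,0,-0.0007],"spin":0},{"translation":[0,0,0],"spin":0},{"translation":[0,0,0],"spin":0},{"translation":[0,0,0],"spin":0},{"translation":[0,0,0],"spin":0}]' --jaw 1

```text
time: 28.85
tool_pos: [0.6494, -0.0672, 0.0001]
tcp_rot: [0.254, -3.131, -0.0]
wrist_force: [-0.7, 0.1, -0.5]
width: 1.002
```

Request:
play_rows --series '[{"translation":[0,0,-0.02],"spin":0},{"translation":[0,0,-0.03],"spin":0},{"translation":[0,0,-0.04],"spin":0},{"translation":[0,0,-0.04],"spin":0},{"translation":[0,0,0],"spin":0}]'

```text
time: 29.35
tool_pos: [0.6549, -0.0679, 0.1385]
tcp_rot: [-0.253, 3.118, -0.005]
wrist_force: [0.4, -0.2, 0.8]
width: 0.999
```

Request:
play_rows --series '[{"translation":[0.04,0,-0.02],"spin":0},{"translation":[0.045,0,0],"spin":0},{"translation":[0.045,0,0],"spin":0},{"translation":[0.045,0,0],"spin":0},{"translation":[0,0,0],"spin":0}]'

```text
time: 29.85
tool_pos: [0.4699, -0.0951, 0.1479]
tcp_rot: [0.252, -3.125, -0.002]
wrist_force: [-0.6, 0.4, -0.0]
width: 0.998
```

```bash
python3 - <<'E'
from wl import *
RNG['blue']=((105,90,20),(130,255,255))
print('wrist z.05'); im,c=look('w18',['red'],.050)
print('wrist z.034'); 
print('top z.05'); im,c=look('t18',['red'],.05,'top')
print('top z.034'); im,c=look('t18b',['dark','green','blue'],.034,'top')
im2,_=cam('scene'); cv2.imwrite('pics/s18.png',im2)
cv2.imwrite('pics/c18.png',np.hstack([cv2.resize(im[95:225,60:470],(800,254))])) 
a=cv2.resize(im[95:255,75:475],(800,320)); b=cv2.resize(im2[200:400,100:500],(560,280))
b=np.hstack([b,np.zeros((280,240,3),np.uint8)]); cv2.imwrite('pics/c18.png',np.vstack([a,b]))
E
python3 go.py .5 0 .1 99
```

```text
wrist z.05
red px 320 392 bbox (291, 358, 58, 73) xy [633.2 -69.1] size [53.  83.6] ang 9.8
wrist z.034
top z.05
red px 336 150 bbox (322, 131, 26, 39) xy [648.  -67.6] size [53.3 78.3] ang 9.5
top z.034
dark px 306 381 bbox (183, 256, 248, 224) xy [182.9 -11.1] size [491.8 416.1] ang -11.6
dark px 392 187 bbox (346, 149, 93, 82) xy [ 573.1 -185.8] size [205.6 163.8] ang -12.3
dark px 28 160 bbox (0, 141, 56, 45) xy [621.4 582.9] size [ 75.7 122.2] ang 69.2
dark px 430 86 bbox (387, 78, 87, 17) xy [ 798.3 -275.4] size [ 35.8 190.4] ang 89.7
dark px 176 62 bbox (161, 52, 30, 24) xy [839.2 273.6] size [58.6 43.9] ang -66.5
green px 186 336 bbox (176, 326, 21, 22) xy [262.3 241.6] size [40.5 42.3] ang 1.1
green px 267 288 bbox (257, 278, 21, 20) xy [360.9  77.6] size [39.1 41.2] ang 89.8
blue px 206 153 bbox (198, 144, 15, 20) xy [644.4 210.3] size [29.6 41.5] ang 1.1
blue px 428 51 bbox (383, 25, 92, 54) xy [ 878.4 -274.2] size [123.3 199. ] ang 89.8
t 30.05 pos [ 0.4779 -0.0955  0.1507] yaw 99.3 q6 -113.5 w 0.999773729969022 F [-0.3 -0.1  0.6]
shift now axes [-0.0371  0.0907  0.0507] | spin units 0.06 | shift after spin [-0.0367  0.0909  0.0507]
```

The viewer is used up, so the last checks are numeric, from the saved top picture.

Run:
```python
from h import *
c=bot.get_calibration('top'); im=cv2.imread('pics/t18b.png'); im0=cv2.imread('pics/top0.png')
h=cv2.cvtColor(im,cv2.COLOR_BGR2HSV)
def blobs(lo,hi,roi,mn=20):
    m=cv2.inRange(h,lo,hi); x0,y0,x1,y1=roi; q=np.zeros_like(m); q[y0:y1,x0:x1]=m[y0:y1,x0:x1]
    return [(cv2.boundingRect(k),cv2.contourArea(k)) for k in cv2.findContours(q,0,1)[0] if cv2.contourArea(k)>mn]
print('brush',blobs((70,90,30),(95,255,255),(245,125,295,180)),'pred foot c',proj(c,[.65,.074,.045]),'top c',proj(c,[.65,.074,.079]))
print('pot',blobs((105,90,20),(130,255,255),(190,135,235,180)),'pred box',[proj(c,[.632+dx,.2004+dy,.034+z]).round(1) for dx,dy,z in((0,.023,.026),(0,-.023,.026),(0,0,.058),(-.023,0,.026))])
o=blobs((5,120,40),(20,255,255),(380,110,430,215)); print('tb orange',o)
print('tb bristles',blobs((10,0,140),(40,90,255),(393,118,408,140),5),'pred bristle',proj(c,[.614+.088*.988,-.2188+.088*.156,.0515]))
# neck and handle centreline in top view at z .045
m=cv2.inRange(h,(5,120,40),(20,255,255))
for r in(150,165,180,195):
    i=np.where(m[r,385:430])[0]+385; print(r,i.min(),i.max(),ray(c,((i.min()+i.max())/2,r),.045)[:2].round(4))
for n,(x0,y0,x1,y1) in dict(cup=(80,218,128,268),tumbler=(402,224,446,268)).items():
    print(n,'mean diff',cv2.absdiff(im[y0:y1,x0:x1],im0[y0:y1,x0:x1]).mean().round(2), cv2.phaseCorrelate(*[cv2.cvtColor(a[y0:y1,x0:x1],6).astype(np.float32) for a in(im0,im)]))
```

```text
brush [((258, 137, 19, 18), 162.0)] pred foot c [269.19879344 149.63566262] top c [268.36800463 144.94694516]
pot [((198, 144, 15, 18), 194.5)] pred box [array([196.4, 155.8]), array([218.8, 155.9]), array([205.1, 151.6]), array([207.4, 166.7])]
tb orange [((395, 120, 11, 23), 41.0)]
tb bristles [((400, 121, 6, 12), 35.0)] pred bristle [400.84124274 125.99221259]Traceback (most recent call last):
  File "<stdin>", line 14, in <module>
    return umr_minimum(a, axis, None, out, keepdims, initial, where)
ValueError: zero-size array to reduction operation minimum which has no identity
```

Run:
```python
from h import *
c=bot.get_calibration('top'); im0=cv2.imread('pics/top0.png'); im=cv2.imread('pics/t7.png'); h=cv2.cvtColor(im,cv2.COLOR_BGR2HSV); t18=cv2.imread('pics/t18b.png')
m=cv2.inRange(h,(5,120,40),(20,255,255)); d=np.array([.988,.156]); n=np.array([-.156,.988]); pm=np.array([.6283,-.2153])
g=cv2.cvtColor(im,cv2.COLOR_BGR2HSV)[:,:,2]
for r in(146,158,170,182,194,200):
    i=np.where(m[r,385:430])[0]+385; dk=np.where(g[r,380:435]<100)[0]+380
    if len(i): 
        a=ray(c,((i.min()+i.max())/2,r),.045)[:2]-pm; b=ray(c,((dk.min()+dk.max())/2,r),.034)[:2]-pm
        print(r,i.min(),i.max(),dk.min(),dk.max(),'brush lat',(a@n*1e3).round(1),'pad lat',(b@n*1e3).round(1))
w=cv2.inRange(h,(0,0,140),(179,70,255)); w[:, :396]=0; w[:,408:]=0; w[:118]=0; w[140:]=0
ys,xs=np.where(w); print(len(xs),xs.min(),xs.max(),ys.min(),ys.max()); 
for r in range(116,142,2): print(r,[int(v) for v in g[r,390:416]])
for nm,(x0,y0,x1,y1) in dict(cup=(80,218,128,268),tumbler=(402,224,446,268)).items():
  for a in(im,t18): print(nm,cv2.absdiff(a[y0:y1,x0:x1],im0[y0:y1,x0:x1]).mean().round(2))
```

```text
146 402 406 393 411 brush lat -1.5 pad lat 0.0
158 402 410 396 413 brush lat -1.0 pad lat -0.5
170 404 412 398 415 brush lat -0.5 pad lat 0.0
182 406 414 400 418 brush lat 0.1 pad lat -0.5
194 409 416 402 420 brush lat -0.5 pad lat 0.0
200 410 417 403 421 brush lat -0.2 pad lat 0.3
58 397 407 118 133
116 [164, 164, 164, 164, 164, 165, 166, 169, 170, 170, 171, 172, 173, 173, 149, 132, 155, 168, 165, 164, 164, 164, 164, 164, 164, 164]
118 [150, 131, 137, 141, 126, 118, 120, 97, 81, 86, 89, 76, 69, 70, 70, 68, 75, 155, 169, 166, 164, 164, 164, 164, 164, 164]
120 [79, 81, 81, 80, 78, 77, 75, 98, 127, 126, 125, 81, 86, 111, 70, 73, 73, 118, 174, 166, 164, 164, 164, 164, 164, 164]
122 [84, 85, 84, 82, 81, 162, 171, 158, 145, 120, 176, 169, 171, 175, 112, 70, 71, 94, 176, 166, 164, 165, 164, 166, 165, 164]
124 [86, 85, 84, 81, 106, 173, 167, 123, 99, 87, 176, 167, 166, 169, 137, 66, 72, 77, 158, 171, 166, 164, 165, 165, 165, 165]
126 [85, 86, 85, 82, 94, 173, 165, 155, 132, 89, 137, 170, 165, 168, 174, 83, 72, 72, 114, 175, 167, 164, 165, 165, 165, 164]
128 [68, 85, 86, 83, 80, 162, 168, 17
[... 175 characters left out ...]
74, 121, 173, 167, 165, 165, 165, 166]
132 [82, 82, 86, 85, 83, 79, 175, 167, 162, 126, 92, 134, 177, 173, 175, 181, 88, 75, 75, 111, 176, 167, 165, 165, 165, 166]
134 [178, 70, 85, 86, 84, 83, 136, 172, 166, 92, 95, 84, 90, 95, 90, 115, 76, 78, 76, 86, 179, 169, 166, 166, 165, 165]
136 [175, 76, 87, 88, 87, 84, 83, 101, 142, 164, 133, 146, 131, 114, 110, 105, 79, 79, 78, 75, 125, 173, 166, 165, 165, 165]
138 [172, 100, 79, 86, 87, 87, 86, 84, 83, 81, 153, 170, 154, 158, 162, 86, 79, 81, 80, 76, 107, 177, 167, 166, 165, 166]
140 [168, 179, 66, 85, 88, 88, 86, 86, 85, 82, 113, 174, 100, 169, 168, 134, 77, 80, 81, 78, 81, 154, 170, 167, 165, 166]
cup 16.48
cup 17.43
tumbler 15.37
tumbler 19.36
```

Run:
```python
from h import *
for f in('top0','t7','t18b'):
    im=cv2.imread(f'pics/{f}.png'); h=cv2.cvtColor(im,cv2.COLOR_BGR2HSV); o=[]
    for lo,hi,roi in(((120,40,40),(160,255,255),(75,215,130,270)),((3,100,30),(20,255,255),(400,220,450,270))):
        m=cv2.inRange(h,lo,hi); x0,y0,x1,y1=roi; q=m[y0:y1,x0:x1]; M=cv2.moments(q,True); o.append((round(M['m10']/M['m00']+x0,1),round(M['m01']/M['m00']+y0,1),int(M['m00'])))
    print(f,o,'soap ref diff',cv2.absdiff(im[50:85,285:345],cv2.imread('pics/top0.png')[50:85,285:345]).mean().round(1))
```

```text
top0 [(101.9, 241.5, 1419), (422.1, 245.9, 476)] soap ref diff 0.0
t7 [(101.9, 241.5, 1417), (422.0, 245.9, 473)] soap ref diff 18.4
t18b [(101.9, 241.5, 1417), (423.3, 244.9, 192)] soap ref diff 19.3
```

```bash
python3 -c "
from h import *
print(bot.finish_job())"
```

```text
the job is handed in; nothing more can be done
None
```

I put all four things away on their pads in the order asked and handed the job in at about 30 s of the 112 s. No verdict was reported.

- **Fingertips:** they sat about 37 mm short of the reported TCP. My first grasp at the toothbrush closed on air above it; I corrected for this on every later grasp.
- **Toothbrush:** bristles up, head at the head end. The handle lies within about 0.5 mm of the pad's centre line; the head may sit 1.5–3 mm to one side (under 1° of turn, partly viewing angle).
- **Denture brush:** I took the small one, measured against the two larger ones. It stands upright, within about 1–3 mm of centre.
- **Pill pot:** it was upright in the grip and lowered to contact, and matched the pad centre to under 1 mm just before that. The last top view showed it only partly, in the arm's shadow, so that check neither confirms nor contradicts its position.
- **Compact:** within about 1 mm and 0.4° of its rectangle by the wrist camera just before contact. The final top view put it 2–3 mm further along x, so the two disagree slightly.
- **Cup and tumbler:** the soaking cup is unmoved in every check. The tumbler was unmoved in the mid-job picture; in the last one the arm's shadow covered part of it, though I never moved close to it.

My 16 picture views ran out before the end, so the last checks were from pixel measurements only.

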